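# Stow the spare battery packs in the battery safe

## Task

Put every loose battery pack lying on the bench away in the steel battery safe: squeeze the two tabs of its lock knob and turn it to free the lid, swing the lid right up, and give each pack a bay of its own, pushed down on to the bay floor so that the flaps spring shut over it. Some bays already hold a pack, hidden under the flaps, so before you bring the first pack, feel down through the flaps with the shut fingers for the empty bays. Then shut the lid and turn the knob back to locked with both tabs sprung out; leave the opened device lying on the bench where it is.

Things in the scene. Friction and masses are not known exactly. Their poses are not given: they have to be found in the camera images.
- battery_safe: a grey steel box fixed to the bench, 164 (x) x 166 (y) x 80 mm without its lid, the dark lock housing (70 x 76 x 80 mm, out to y = -0.160 m) on its right side; origin at the centre of its underside, x points to the hinge side, away from the robot, y to its left. Two rows of three bays, walls 4 mm
- bay_0 (a point): centre of the mouth of the front right bay (in the safe's frame x = -0.040, y = -0.054, z = 0.080 m). Each mouth is 76 (x) x 50 (y) mm; the bay goes straight down 75 mm to its floor at z = 0.005 m
- bay_1 (a point): mouth of the front middle bay (-0.040, 0, 0.080). Every mouth is closed by two aluminium flaps, 24 mm long, hinged on its left and right (long) edges just below the rim; pushed in the middle they fold down with under 1 N and they spring shut again
- bay_2 (a point): mouth of the front left bay (-0.040, 0.054, 0.080). One or two of the six bays, unknown which, already hold a like pack standing on the floor, length along x: its top is at z = 0.049, wholly below the shut flaps
- bay_3 (a point): mouth of the rear right bay (0.040, -0.054, 0.080). Shut fingers pushed down through the middle of a mouth stop hard 31 mm below it in a taken bay, and meet only the light flaps in an empty one
- bay_4 (a point): mouth of the rear middle bay (0.040, 0, 0.080). A pack let go part-way in may hang between the flaps or slide down by itself; shut fingers can push it home from above, to its top at z = 0.049
- bay_5 (a point): mouth of the rear left bay (0.040, 0.054, 0.080). A pack on top of another stands out and keeps the lid from shutting
- lid_hinge (a point): middle of the lid's hinge axis, which runs along the safe's y at x = 0.100, z = 0.0875 m in the safe's frame
- lid_grip (a point): centre of the black round lug by which the lid is lifted and lowered: a cylinder of 27 mm diameter, 26 mm long along the safe's y (flat ends left and right), on a 12 mm stem; with the lid shut it is 165 mm in front of the hinge axis and 36.5 mm above it. The lid is 186 x 178 x 8.5 mm; its top is at z = 0.092 m when shut
- safe_lid (a joint): lid angle, rad: 0 shut, grows as its front edge rises and swings away from the robot, stop at 1.9. A stiff friction hinge: the lid stays where it is left; some 4 N at the lug move it
- lock_grip (a point): point on the upright axis of the black lock knob, midway up its two squeeze tabs, z = 0.122 m; x axis from one tab to the other, turning with the knob. Tabs: 26 mm wide, from z = 0.1035 to 0.1355 m, 62 mm over their outer faces, 50 mm squeezed. The hub between them ends at z = 0.141; all else within 70 mm of the axis is below 0.101
- lock_knob (a joint): lock knob angle, rad: 0 locked (a steel tongue lies over the lid's edge, the tabs are on the safe's +x and -x sides), grows anticlockwise from above, stop at 1.57 open (tongue to the front). It turns, easily, only while both tabs are squeezed 4.5 mm or more; let go within 0.1 rad of an end they spring out and catch
- lock_tab_a (a joint): how far one tab is squeezed in, m: 0 out, 0.006 fully in; its spring needs 3 to 7 N
- lock_tab_b (a joint): the same for the other tab
- pack_0: a loose black battery pack, a block 66 x 40 x 44 mm with a grey plate on top, 0.10 to 0.20 kg; origin at the block's centre, x along the 66 mm length, y along the 40 mm width, z up along the 44 mm height. All packs are alike; three or four of them lie on the bench (None: not there this time)
- pack_1: another pack, as pack_0
- pack_2: another pack, as pack_0
- pack_3: another pack, as pack_0
- device_back: the opened rear half of a pocket device with its circuit board, 142 x 88 x 40 mm, lying on the bench between the packs and the robot; origin at the centre of its underside; leave it there

How it is judged:
By the outcome, as a careful person would: the job done as asked, in the order asked, and still so for the second after the job is handed in, with the robot touching nothing.
Of stowed_0, stowed_1, stowed_2, stowed_3, stowed_4, stowed_5 only 1 to 2 are there at a start; the rules pass over those that are not, and their reading is None.
Of pack_0, pack_1, pack_2, pack_3 only 3 to 4 are there at a start; the rules pass over those that are not, and their reading is None.
At some moment in a run one of pack_0, pack_1, pack_2, pack_3 may be knocked a few centimetres aside while the robot is not near it.
Once in a run the grip may slacken for a moment while it holds something.
It also fails if it takes over 210 s, if anything falls off the work surface, if the arm or the gripper's body presses on something with over 40 N, if the wrist force passes 120 N, or if a joint passes its speed limit or range.

## Robot

A 6-joint arm with a two-finger parallel gripper is mounted at the origin on a cart in front of the work surface, level with it; the furniture and walls round the work are solid. World frame = base frame: x ahead of the robot, y to its left, z up, the work surface at z = 0. Lengths are in mm, angles in rad, forces in N, time in s.
With the tool pointing down it reaches from about 400 to 925 mm from the base axis. Payload 12.5 kg.
Tool frame: the origin (TCP) lies midway between the tips of the shut fingers; the grasp point (between the pads) lies 19 mm behind it (env.tcp_to_grasp is the distance from the TCP to the grasp point, in mm); z points along the fingers, y is the line along which they close (so a half turn about z gives the same grasp; the last joint's range is limited). The gripper opens to 95 mm and grips with 3 to 60 N. Pads are 20 mm wide; open, the fingers measure 119 mm over their backs; the gripper's body (75 mm by 180 mm) begins 59 mm behind the grasp point.
Start: joints at [-1.246, 0.491, 1.559, -0, 1.092, -0.106], TCP at [261.024, -567.906, 176.661] pointing down, gripper open.
Joint ranges: [-3.1, 3.1], [-0.84, 2.19], [0.05, 2.79], [-1.13, 4.28], [0.06, 2.93], [-2.69, 2.69]. Speed limits (rad/s): [2.22, 2.22, 2.79, 3.14, 3.14, 3.14].

## Interface

Orientations are given as [roll, pitch, yaw] about the fixed x, y, z axes, in that order (R = Rz(yaw) Ry(pitch) Rx(roll)).
In Python, from cell import env gives the robot as it stands. The module is installed in compiled form; this text tells all that it offers.
- The arm moves only by the tool step_arm, never from a script. Its argument "plan" is a list that holds one entry, the list of rows, each a list of 5 numbers: the shift along the tool's x, y, z in mm, then the turn about the tool's z in degrees, then the opening, from -1 (shut) to 1 (fully open). A call has 1 to 8 rows; each row is the pose to reach, as a shift and turn from the pose commanded when the call began, along the tool's axes at that moment; what a row does not reach only later rows make up. A row lasts 1/12 s, in which the tool goes at most 41.7 mm and 7.16 degrees, less where a joint would pass 70% of its speed; a pose out of reach is approached as far as the arm can. A call with a gripper value outside its range is refused whole. The fingers move at their own pace and stop on an object; the grip force is fixed at half the most. Time passes only in rows, so rows that repeat a pose let the fingers close. It gives the time, the measured TCP pose, the force, the opening and the grip force at its end, in the units of the state.
- env.state(): the state, without advancing time (a new reading comes with each control period).
- env.read_camera(name): name is "scene" or "side" or "wrist"; returns the picture (420x560x3 uint8, blue, green, red); there is no depth.
- env.get_calibration(name): a dict with "K" (3x3 intrinsics, pixels), "extrinsics" (4x4, takes a point from world to camera coordinates). Camera axes: x right, y up, looking along -z (the intrinsics and any distortion apply to the point x, -y, -z); pixel columns grow to the right and rows downward; lengths in mm; the calibration is good to about 2 mm. A picture is of the moment at which its call begins: read the wrist's pose just before it. get_calibration takes no time and is no camera call; for the wrist camera it gives the pose at the moment of the call.
- env.job_done(): hands the job in; it is judged then, once.
The state is a dict: "t": time; "joints": joint angles; "qvel": joint speeds; "tau": joint torques, N m; "eef_pos": TCP position; "tcp_rot": TCP orientation; "ft_force": force on the tool from outside, world axes, zero at the start; "moment": the same for the moment, N m; "opening": opening from 0.0 (shut) to 1.0 (fully open); "grip_force": force on a finger pad.
Only numpy, scipy, OpenCV 4.12 (cv2) and the standard library are available. Lean on these libraries where they do the work, as an engineer would, in place of code of your own. Each camera call takes 0.05 s, during which the arm holds its last target. There are 200 camera calls.

## Working session

There is one attempt and no reset: what is moved stays moved. The work goes in short steps, Python scripts to look and compute and a tool call to move; the robot and the scene stay as the last step left them, time stands still between calls to the robot, and variables do not carry over. Pictures are saved under pics/ and viewed, at most 14 in all, crops included, and the job is handed in when it is done.

Besides the shell and the picture viewer there is one more tool, called after "Emit:" as a command line: name --argument value ..., lists and objects as JSON in quotes. step_arm: Moves the arm, as the interface text tells. Its arguments: {"type":"object","properties":{"plan":{"type":"array"}},"required":["plan"]}

```bash
ls; mkdir -p pics; python3 - <<'E'
from cell import env
import cv2,numpy as np
s=env.state();print(s)
print(env.tcp_to_grasp)
ims=[]
for n in ["scene","side","wrist"]:
    im=env.read_camera(n);cv2.imwrite(f"pics/{n}0.png",im)
    c=env.get_calibration(n);print(n,np.round(c["K"],1).tolist(),np.round(c["extrinsics"],3).tolist(),c.keys())
E
```

```text
pics
{'t': 0.0, 'joints': array([-1.24561543e+00,  4.91558753e-01,  1.55944030e+00, -9.50710017e-06,
        1.09164274e+00, -1.05579428e-01]), 'qvel': array([-0.0010515 , -0.00083584,  0.0008822 ,  0.00183655, -0.00013806,
        0.00104338]), 'tau': array([-2.65246243e-03, -6.12657952e+01, -2.58187222e+01,  6.91902498e-02,
        4.81892901e-02, -1.14704967e-04]), 'eef_pos': array([ 260.92126043, -567.64004961,  176.06540439]), 'tcp_rot': array([-3.14054846e+00, -1.02177637e-04,  4.30764658e-01]), 'ft_force': array([0.61361231, 0.25676419, 0.72426893]), 'moment': array([-0.0609516 , -0.0276767 , -0.00970339]), 'grip_force': 0.0, 'opening': 0.9997698928185895}
18.8
scene [[446.6, 0.0, 286.5], [0.0, 446.6, 215.9], [0.0, 0.0, 1.0]] [[-0.639, -0.769, -0.014, 459.099], [0.429, -0.371, 0.823, -201.117], [-0.639, 0.52, 0.568, -715.61], [0.0, 0.0, 0.0, 1.0]] dict_keys(['K', 'extrinsics'])
side [[539.1, 0.0, 277.8], [0.0, 539.1, 215.2], [0.0, 0.0, 1.0]] [[-0.876, -0.482, 0.016, 507.197], [0.326, -0.568, 0.756, -140.607], [-0.355, 0.667, 0.655, -1048.583], [0.0, 0.0, 0.0, 1.0]] dict_keys(['K', 'extrinsics'])
wrist [[376.2, 0.0, 275.4], [0.0, 376.2, 211.2], [0.0, 0.0, 1.0]] [[0.417, -0.909, -0.001, -623.493], [0.88, 0.404, -0.251, 29.14], [0.229, 0.103, 0.968, -390.699], [0.0, 0.0, 0.0, 1.0]] dict_keys(['K', 'extrinsics'])
```

View pics/scene0.png

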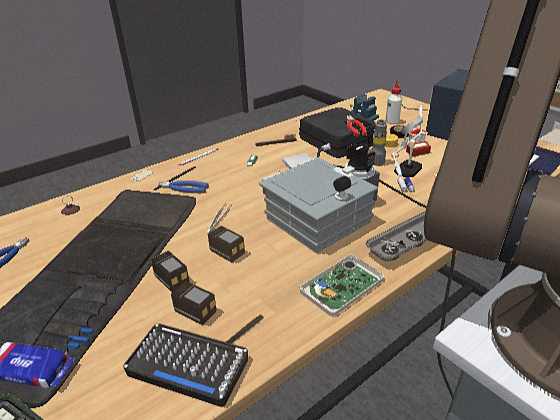

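View pics/side0.png

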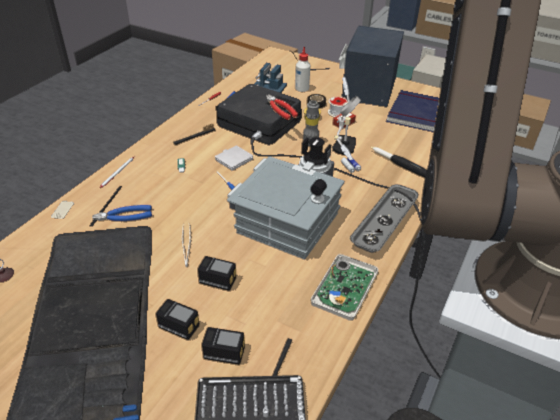

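The pictures show the safe (lug at scene (342,184), side (319,187)), three packs (side (217,272), (178,318), (223,345)) and the device at (345,287). I'll enlarge the safe and packs.

```bash
cat > h.py <<'E'
from cell import env
import numpy as np,cv2
def cal(n):
    c=env.get_calibration(n);return np.array(c["K"]),np.array(c["extrinsics"])
def ray(kE,u,v):
    K,E=kE;d=np.linalg.inv(K)@[u,v,1];d=np.array([d[0],-d[1],-d[2]])
    R=E[:3,:3];return -R.T@E[:3,3],R.T@d
def onz(kE,u,v,z):
    o,d=ray(kE,u,v);return o+d*(z-o[2])/d[2]
def proj(kE,P):
    K,E=kE;p=E[:3,:3]@np.asarray(P,float)+E[:3,3];q=K@[p[0],-p[1],-p[2]];return q[:2]/q[2]
def tri(*obs):
    A=np.zeros((3,3));b=np.zeros(3)
    for kE,u,v in obs:
        o,d=ray(kE,u,v);d=d/np.linalg.norm(d);M=np.eye(3)-np.outer(d,d);A+=M;b+=M@o
    return np.linalg.solve(A,b)
def snap(n,f):
    kE=cal(n);im=env.read_camera(n);cv2.imwrite("pics/"+f,im);return kE,im
E
python3 - <<'E'
from h import *
S=cal("scene");D=cal("side")
print("lug",tri((S,342,184),(D,319,187)))
for (u,v) in [(217,272),(178,318),(223,345)]: print(onz(D,u,v,45))
print("dev",onz(D,345,287,10))
a=cv2.imread("pics/side0.png");b=cv2.imread("pics/scene0.png")
A=cv2.resize(a[130:260,215:375],None,fx=2.5,fy=2.5,interpolation=2)
B=cv2.resize(b[130:260,250:410],None,fx=2.5,fy=2.5,interpolation=2)
C=cv2.resize(a[250:370,150:260],None,fx=2.2,fy=2.2,interpolation=2)
m=np.zeros((600,800,3),np.uint8);m[:325,:400]=A;m[:325,400:]=B;m[325:589,:242]=C
cv2.imwrite("pics/m1.png",m)
E
```

```text
lug [443.58027361  82.465445   128.33758005]
[539.18604968 308.86476094  45.        ]
[537.41503338 431.20872122  45.        ]
[440.22935937 439.64926168  45.        ]
dev [325.9273448  194.36636936  10.        ]
```

View pics/m1.png

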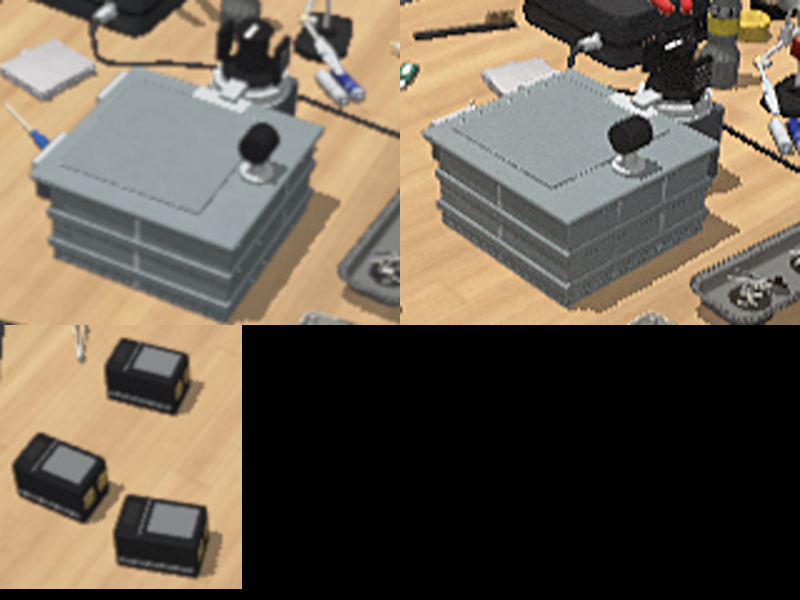

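```bash
python3 - <<'E'
from h import *
S=cal("scene");D=cal("side")
d=dict(FL=(309,228.8,318,224.8),FR=(345,181.2,377.2,186),RL=(229,202,260,182),RR=(267,158,318,158))
P={}
for k,(a,b,c,e) in d.items():
    P[k]=(onz(D,a,b,92)+onz(S,c,e,92))/2
    print(k,onz(D,a,b,92)[:2].round(1),onz(S,c,e,92)[:2].round(1),tri((D,a,b),(S,c,e)).round(1))
ex=(P['RL']-P['FL']+P['RR']-P['FR']);print("len",np.linalg.norm(ex)/2,np.linalg.norm(P['FL']-P['FR']),"yaw",np.degrees(np.arctan2(ex[1],ex[0])))
ey=P['FL']-P['FR']+P['RL']-P['RR'];print(np.degrees(np.arctan2(-ey[0],ey[1])))
print("c",sum(P.values())/4)
# knob in both views: dark centre
print("knob tri",tri((D,215+250/2.5,130+45/2.5),(S,250+270/2.5,130+60/2.5)))
E
```

```text
FL [422.6 163.7] [408.8 179.5] [426.1 159.   79.2]
FR [422.9  -9.1] [429.8 -10.8] [417.9   4.9 103.3]
RL [598.2 172.1] [606.2 166.2] [594.6 175.9  98.8]
RR [ 6.085e+02 -3.000e-01] [606.   -4.5] [613.8 -10.8  85.5]
len 183.71637807369115 181.85775373075253 yaw 0.7885992850321151
2.5354853993210136
c [512.88302956  82.09109011  92.        ]
knob tri [509.34783424 -34.58831898 130.51198584]
```

```bash
cat >> h.py <<'E'
def go(x,y,z,yaw):  # shift in tool axes and turn (deg) to reach the TCP pose, yaw deg
    s=env.state();p=s["eef_pos"];r,pt,yw=s["tcp_rot"]
    from scipy.spatial.transform import Rotation as Ro
    R=Ro.from_euler("xyz",s["tcp_rot"]).as_matrix()
    d=R.T@(np.array([x,y,z])-p);t=-(yaw-np.degrees(yw));t=(t+180)%360-180
    print("shift",d.round(1),"turn",round(t,1),"| t",round(s["t"],2),"at",p.round(1),"yaw",round(np.degrees(yw),1),"j6",round(s["joints"][5],2),"F",np.round(s["ft_force"],1),"op",round(s["opening"],3))
E
python3 - <<'E'
from h import *
from scipy.spatial.transform import Rotation as Ro
s=env.state();R=Ro.from_euler("xyz",s["tcp_rot"]).as_matrix()
K,E=cal("wrist");c=-E[:3,:3].T@E[:3,3]
print("cam in tool",R.T@(c-s["eef_pos"]),"axes",(R.T@E[:3,:3].T).round(3))
go(450,-40,300,91)
E
```

```text
cam in tool [  69.25402623   -0.86419022 -208.3999662 ] axes [[-0.001  0.968  0.251]
 [ 1.     0.001  0.001]
 [ 0.001  0.251 -0.968]]
shift [ 392.2 -400.6 -123.4] turn -66.3 | t 0.15 at [ 261.  -567.7  176.2] yaw 24.7 j6 -0.11 F [ 0.4 -0.4  0.4] op 1.002
```

Emit:
step_arm --plan '[[[0,0,-40,0,1],[0,0,-80,0,1],[0,0,-120,0,1],[0,0,-160,0,1],[0,0,-160,0,1]]]'

```text
t: 0.57
eef_pos: [261.7, -569.5, 344.7]
tcp_rot: [3.13, 0.001, 0.431]
ft_force: [1.0, -0.4, 0.9]
opening: 1.001
grip_force: 0.0
```

Emit:
step_arm --plan '[[[220,-190,0,-33,1],[220,-190,0,-33,1],[220,-190,0,-33,1],[220,-190,0,-33,1],[220,-190,0,-33,1],[220,-190,0,-33,1],[220,-190,0,-33,1],[220,-190,0,-33,1]]]'

```text
t: 1.23
eef_pos: [383.3, -298.2, 337.0]
tcp_rot: [3.141, -0.001, 1.011]
ft_force: [-1.1, -0.3, 1.7]
opening: 1.001
grip_force: 0.0
```

```bash
python3 -c "
from h import *
go(505,-38,260,91)"
```

```text
shift [285.  -35.   77.3] turn -33.1 | t 1.23 at [ 383.3 -298.2  337. ] yaw 57.9 j6 -0.24 F [-1.1 -0.3  1.7] op 1.001
```

Emit:
step_arm --plan '[[[285,-35,77,-33,1],[285,-35,77,-33,1],[285,-35,77,-33,1],[285,-35,77,-33,1],[285,-35,77,-33,1],[285,-35,77,-33,1],[285,-35,77,-33,1],[285,-35,77,-33,1]]]'

```text
t: 1.9
eef_pos: [505.2, -39.4, 257.5]
tcp_rot: [-3.139, -0.001, 1.586]
ft_force: [-0.8, -0.1, -0.2]
opening: 1.003
grip_force: 0.0
```

```bash
python3 -c "
from h import *
go(505,-38,260,91)
snap('wrist','w1.png')"
```

```text
shift [ 1.4 -0.2 -2.5] turn -0.1 | t 1.9 at [505.2 -39.4 257.5] yaw 90.9 j6 -0.22 F [-0.8 -0.1 -0.2] op 1.003
```

View pics/w1.png

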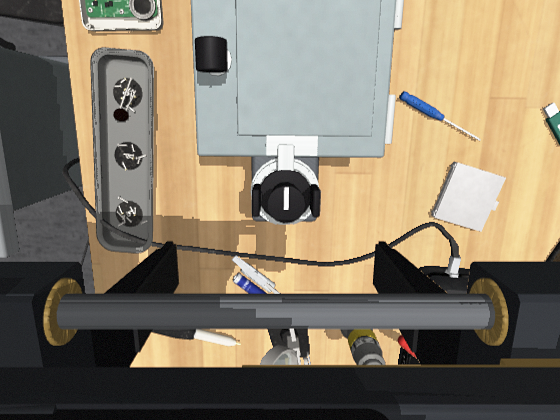

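The knob's hub is at (286,196), its tabs at (256,203) and (316,203), the lid's right corners at (198,157) and (384,155), and the lug at (211,55).

```bash
python3 - <<'E'
from h import *
W=cal("wrist")
print("hub",onz(W,286,196,141).round(1))
a=onz(W,256,203,128);b=onz(W,316,203,128);print("tabs",a.round(1),b.round(1),(a+b)/2)
a=onz(W,198,157,92);b=onz(W,384,155,92);print("edge",a.round(1),b.round(1),np.linalg.norm(a-b),np.degrees(np.arctan2(*(b-a)[[1,0]])))
a=onz(W,237,135,92);b=onz(W,372,136,92);print("inner",a.round(1),b.round(1),np.degrees(np.arctan2(*(b-a)[[1,0]])))
a=onz(W,195,37,124);b=onz(W,228,55,124);print("lug sides",a,b, "end",onz(W,211,74,124))
c=onz(W,193,5,92);d=onz(W,198,157,92);print("front edge yaw",np.degrees(np.arctan2(*(c-d)[[0,1]])))
E
```

```text
hub [512.5 -40.2 141. ]
tabs [485.3 -50.1 128. ] [540.7 -49.2 128. ] [512.99239662 -49.6328084  128.        ]
edge [425.8 -12.6  92. ] [609.9  -7.8  92. ] 184.16641909461134 1.4849128551988744
inner [464.7   9.4  92. ] [596.6  10.4  92. ] 0.4479495840214824
lug sides [433.53121521  91.43325859 124.        ] [461.02653287  77.72771952 124.        ] end [446.16073799  62.27435534 124.        ]
front edge yaw 0.1945271063596241
```

Emit:
step_arm --plan '[[[-3.5,7.5,40,0,1],[-3.5,7.5,80,0,1],[-3.5,7.5,120,0,1],[-3.5,7.5,140,0,1],[-3.5,7.5,151,0,1],[-3.5,7.5,151,0,1],[-3.5,7.5,151,0,0.4]]]'

```text
t: 2.53
eef_pos: [511.8, -48.3, 108.7]
tcp_rot: [-3.141, 0.0, 1.582]
ft_force: [0.3, 0.1, 0.2]
opening: 0.968
grip_force: 0.0
```

Emit:
step_arm --plan '[[[0,0,0,0,-1],[0,0,0,0,-1],[0,0,0,0,-1],[0,0,0,0,-1],[0,0,0,0,-1],[0,0,0,0,-1]]]'

```text
t: 3.03
eef_pos: [512.0, -47.2, 108.9]
tcp_rot: [3.141, 0.0, 1.583]
ft_force: [-0.4, -0.4, -0.1]
opening: 0.566
grip_force: 0.0
```

```bash
python3 -c "
from h import *
s=env.state();print(s['opening']*95,s['grip_force'])
go(512.7,-43,106,91)
S,im=snap('side','s1.png')"
```

```text
53.78644040635338 0.0
shift [4.2 0.8 2.9] turn -0.3 | t 3.03 at [512.  -47.2 108.9] yaw 90.7 j6 -0.23 F [-0.4 -0.4 -0.1] op 0.566
```

Emit:
step_arm --plan '[[[0,0,0,0,-1],[0,0,0,0,-1],[0,0,0,0,-1],[0,0,0,0,-1]]]'

```text
t: 3.42
eef_pos: [511.9, -47.2, 108.6]
tcp_rot: [3.142, 0.0, 1.583]
ft_force: [0.8, 0.0, -0.7]
opening: 0.246
grip_force: 0.0
```

View pics/s1.png

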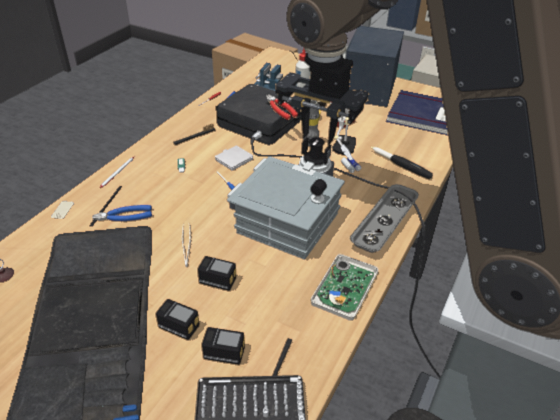

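```bash
python3 - <<'E'
from h import *
D=cal("side");s=env.state()
print(s["eef_pos"],s["opening"])
print("tcp",proj(D,s["eef_pos"]), "knob top exp",proj(D,[512.7,-43,141]))
print("lug",proj(D,[446,78,124]))
W,a=snap("wrist","w2.png")
print("hub in wrist",proj(W,[512.7,-43,141]),"tcp",proj(W,s["eef_pos"]))
b=cv2.imread("pics/s1.png")
m=np.zeros((420,800,3),np.uint8);m[:,:400]=cv2.resize(b[80:185,265:365],(400,420),interpolation=2);m[:300,400:]=cv2.resize(a,(400,300));cv2.imwrite("pics/m2.png",m)
E
```

```text
[511.90514443 -47.22871689 108.60068744] 0.24614166640872862
tcp [315.52649531 153.88050812] knob top exp [315.27470212 142.31011134]
lug [318.43590735 187.84189357]
hub in wrist [280.08351518 251.9575413 ] tcp [277.95890354 239.00979716]
```

View pics/m2.png

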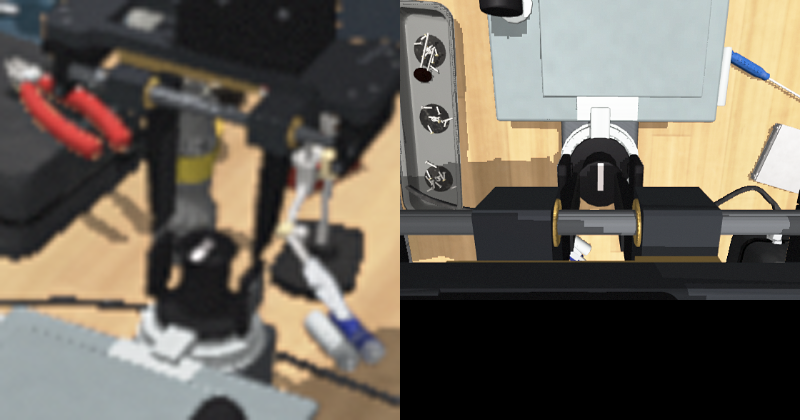

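Emit:
step_arm --plan '[[[0,0,0,0,-1],[0,0,0,0,-1],[0,0,0,0,-1],[0,0,0,0,-1]]]'

```text
t: 3.8
eef_pos: [511.9, -47.2, 108.6]
tcp_rot: [3.142, 0.0, 1.583]
ft_force: [0.9, -0.6, 0.3]
opening: 0.005
grip_force: 0.0
```

```bash
python3 - <<'E'
from h import *
s=env.state();print(s["opening"],s["grip_force"])
W,a=snap("wrist","w3.png")
cv2.imwrite("pics/w3c.png",cv2.resize(a[130:330,180:400],None,fx=2.5,fy=2.5,interpolation=2))
E
```

```text
0.004850742291957146 0.0
```

View pics/w3c.png

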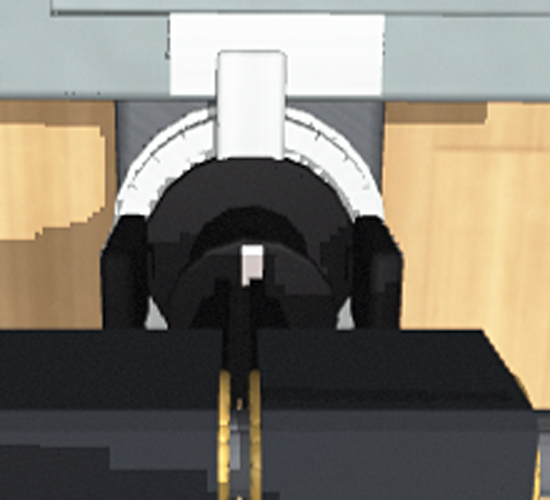

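The fingers shut to 0 without contact, so my position is off somewhere. I'll open again in place and look closely, with the image brightened.

Emit:
step_arm --plan '[[[0,0,0,0,1],[0,0,0,0,1],[0,0,0,0,1],[0,0,0,0,1],[0,0,0,0,1],[0,0,0,0,1],[0,0,0,0,1],[0,0,0,0,1]]]'

```text
t: 4.52
eef_pos: [511.9, -47.2, 108.6]
tcp_rot: [3.142, 0.0, 1.583]
ft_force: [0.0, -0.2, -0.4]
opening: 0.504
grip_force: 0.0
```

```bash
python3 - <<'E'
from h import *
s=env.state();print(s["opening"],s["eef_pos"])
W,a=snap("wrist","w4.png");D,b=snap("side","s4.png")
P=s["eef_pos"]
for q in ([512,-41,141],[512,-41,101],P,P+[47,0,0],P-[47,0,0]): print(np.round(q,0),proj(W,q).round(),proj(D,q).round())
g=lambda i:(255*(i/255.)**0.45).astype(np.uint8)
m=np.zeros((560,800,3),np.uint8)
m[:400]=cv2.resize(g(a[150:325,110:460]),(800,400),interpolation=2)
cv2.imwrite("pics/m4.png",m[:400])
cv2.imwrite("pics/m5.png",cv2.resize(g(b[80:190,250:390]),(700,550),interpolation=2))
E
```

```text
0.5043756983924351 [511.90539304 -47.24549326 108.62162594]
[512 -41 141] [279. 248.] [315. 143.]
[512 -41 101] [278. 225.] [314. 158.]
[512. -47. 109.] [278. 239.] [316. 154.]
[559. -47. 109.] [358. 240.] [297. 148.]
[465. -47. 109.] [197. 238.] [335. 160.]
```

View pics/m4.png

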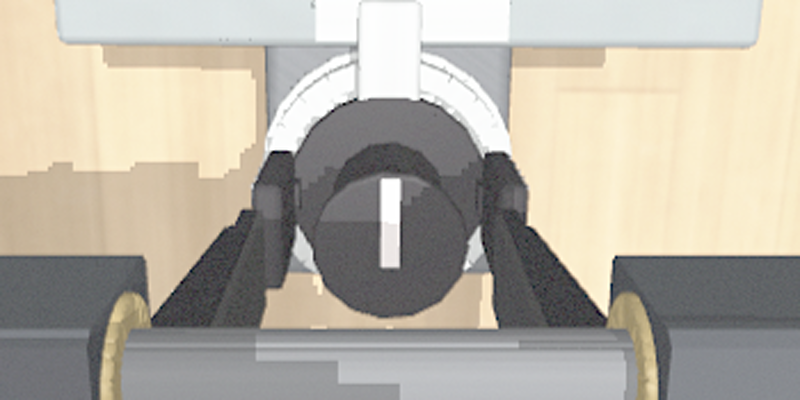

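The fingers look alongside the tabs but possibly a little too far to -y. I'll open wide, shift 8 mm towards +y, 3 mm lower, and close again.

Emit:
step_arm --plan '[[[0,0,0,0,1],[0,0,0,0,1],[0,0,0,0,1],[0,0,0,0,1],[0,0,0,0,1],[4,0,0,0,1],[8,0,3,0,1],[8,0,3,0,1]]]'

```text
t: 5.28
eef_pos: [511.5, -38.5, 105.2]
tcp_rot: [-3.141, -0.0, 1.583]
ft_force: [0.4, 0.2, -0.3]
opening: 0.997
grip_force: 0.0
```

Emit:
step_arm --plan '[[[0,0,0,0,-1],[0,0,0,0,-1],[0,0,0,0,-1],[0,0,0,0,-1],[0,0,0,0,-1],[0,0,0,0,-1]]]'

```text
t: 5.78
eef_pos: [511.9, -39.3, 105.7]
tcp_rot: [3.141, 0.0, 1.583]
ft_force: [0.2, 0.2, -0.3]
opening: 0.639
grip_force: 0.0
```

Emit:
step_arm --plan '[[[0,0,0,0,-1],[0,0,0,0,-1]]]'

```text
t: 5.95
eef_pos: [511.8, -39.3, 105.6]
tcp_rot: [3.142, 0.0, 1.583]
ft_force: [-0.4, 0.8, 0.1]
opening: 0.493
grip_force: 0.0
```

```bash
python3 - <<'E'
from h import *
s=env.state();print(s["opening"],s["eef_pos"])
S,c=snap("scene","c5.png");D,b=snap("side","s5.png")
P=s["eef_pos"]
for q in (P,[512,-41,141]): print(proj(S,q).round(),proj(D,q).round())
g=lambda i:(255*(i/255.)**0.45).astype(np.uint8)
m=np.hstack([cv2.resize(g(b[95:175,275:355]),(400,400),interpolation=2),cv2.resize(g(c[100:180,320:400]),(400,400),interpolation=2)])
cv2.imwrite("pics/m6.png",m)
E
```

```text
0.4931897664364758 [511.83828616 -39.30519179 105.63326202]
[358. 162.] [314. 157.]
[360. 148.] [315. 143.]
```

View pics/m6.png

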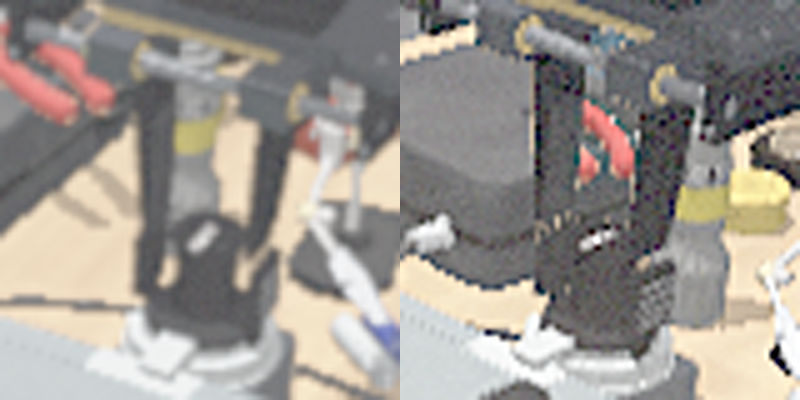

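Emit:
step_arm --plan '[[[0,0,0,0,-1],[0,0,0,0,-1]]]'

```text
t: 6.22
eef_pos: [511.8, -39.3, 105.6]
tcp_rot: [-3.142, 0.0, 1.583]
ft_force: [-0.2, -0.4, -0.0]
opening: 0.27
grip_force: 0.0
```

```bash
python3 - <<'E'
from h import *
s=env.state();print(s["opening"],s["eef_pos"],s["grip_force"],s["t"],s["tau"],s["moment"])
E
```

```text
0.2702651124996404 [511.79627273 -39.26146589 105.60225722] 0.0 6.2167 [-2.54200269e-03 -5.09816444e+01 -1.99683988e+01  5.23482158e-02
  5.29779622e-02  2.44609504e-05] [-0.01020318 -0.08299755  0.03612323]
```

```bash
python3 - <<'E'
from h import *
S=cal("scene");D=cal("side")
print(tri((D,326,145),(S,372,148)).round())
for z in (106,125,142): print(z,[proj(k,[482,-39,z]).round() for k in (D,S)],[proj(k,[542,-39,z]).round() for k in (D,S)])
s=env.state();q=s["joints"];print(q, s["eef_pos"])
E
```

```text
[488. -50. 143.]
106 [array([326., 161.]), array([368., 167.])] [array([302., 153.]), array([348., 158.])]
125 [array([327., 153.]), array([369., 159.])] [array([302., 146.]), array([349., 150.])]
142 [array([327., 147.]), array([370., 152.])] [array([302., 139.]), array([349., 143.])]
[-2.05243856e-01  4.25723720e-01  1.90980916e+00 -1.35593154e-04
  8.06071342e-01 -2.17057537e-01] [511.79627273 -39.26146589 105.60225722]
```

Emit:
step_arm --plan '[[[0,0,-60,0,1],[0,0,-60,0,1],[0,0,-60,0,1],[0,0,-60,0,1],[0,0,-60,0,1],[0,0,-60,0,1],[0,0,-60,0,1],[0,0,-60,0,1]]]'

```text
t: 6.88
eef_pos: [511.5, -39.2, 164.9]
tcp_rot: [-3.14, -0.0, 1.583]
ft_force: [-0.3, 0.9, -0.4]
opening: 0.776
grip_force: 0.0
```

```bash
python3 - <<'E'
from h import *
s=env.state();P=s["eef_pos"];print(s["opening"],P)
S,c=snap("scene","c7.png");D,b=snap("side","s7.png")
from scipy.spatial.transform import Rotation as Ro
o=s["opening"]*47.5+6
for dx in (-o,0,o): print([proj(k,P+[dx,0,0]).round() for k in (D,S)])
g=lambda i:(255*(i/255.)**0.45).astype(np.uint8)
m=np.hstack([cv2.resize(g(b[75:175,265:365]),(400,400),interpolation=2),cv2.resize(g(c[80:180,310:410]),(400,400),interpolation=2)])
cv2.imwrite("pics/m7.png",m)
E
```

```text
0.7764252175631582 [511.53983734 -39.20584613 164.88326232]
[array([334., 139.]), array([375., 145.])]
[array([316., 134.]), array([360., 138.])]
[array([298., 128.]), array([346., 132.])]
```

View pics/m7.png

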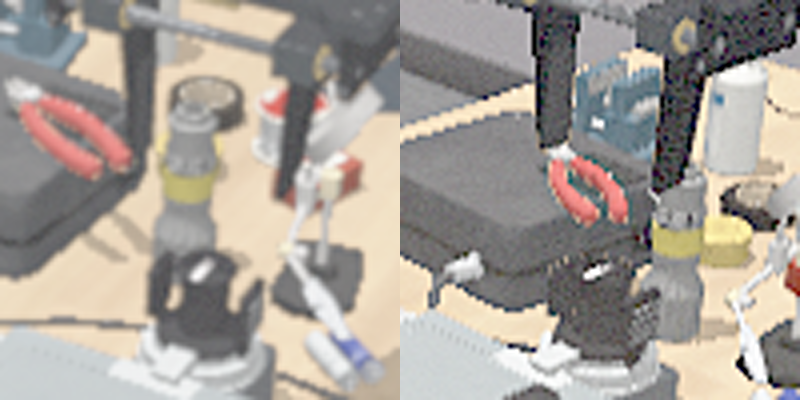

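```bash
python3 - <<'E'
from h import *
S=cal("scene");D=cal("side")
print("rear tip",tri((D,299,119),(S,349,117)).round(),"front tip",tri((D,336,124),(S,377.5,127.5)).round())
# knob marker / tabs now
f=lambda u,v:(265+u/4,75+v/4); g=lambda u,v:(310+(u-400)/4,80+v/4)
print("marker",tri((D,*f(204,266)),(S,*g(598,270))).round())
print("rear tab top",tri((D,*f(160,255)),(S,*g(560,262))).round(),"front tab top",tri((D,*f(255,280)),(S,*g(648,290))).round())
W,a=snap("wrist","w7.png")
def line(P): return proj(W,P).round()
P=env.state()["eef_pos"];print("TCP wrist",line(P), line(P+[0,0,35]), "rear tip w",line(tri((D,299,119),(S,349,117))))
E
```

```text
rear tip [547. -32. 200.] front tip [467. -37. 204.]
marker [510. -38. 145.]
rear tab top [537. -38. 142.] front tab top [485. -51. 137.]
TCP wrist [278. 239.] [278. 262.] rear tip w [350. 249.]
```

The finger tips triangulate to z≈201 while the reported TCP is 165. So the real tips sit about 36 mm above the report, which explains the misses. A light touch with shut fingers on the hub (top at z=141) will settle the offset.

Emit:
step_arm --plan '[[[0,0,0,0,-1],[0,0,0,0,-1],[0,0,0,0,-1],[0,0,0,0,-1],[0,0,0,0,-1],[0,0,0,0,-1],[0,0,0,0,-1],[0,0,0,0,-1]]]'

```text
t: 7.7
eef_pos: [511.8, -39.3, 165.6]
tcp_rot: [3.142, 0.0, 1.583]
ft_force: [-0.0, -0.7, 0.4]
opening: 0.454
grip_force: 0.0
```

Emit:
step_arm --plan '[[[0,0,30,0,-1],[0,0,54,0,-1],[0,0,57,0,-1],[0,0,57,0,-1],[0,0,58,0,-1],[0,0,59,0,-1],[0,0,60,0,-1]]]'

```text
t: 8.28
eef_pos: [512.4, -39.4, 106.7]
tcp_rot: [3.14, 0.001, 1.583]
ft_force: [0.1, 0.2, -0.4]
opening: 0.014
grip_force: 0.0
```

Emit:
step_arm --plan '[[[0,0,1,0,-1],[0,0,1,0,-1]]]'

```text
t: 8.45
eef_pos: [511.9, -39.3, 105.0]
tcp_rot: [3.141, 0.0, 1.583]
ft_force: [-0.4, 0.1, 0.1]
opening: 0.007
grip_force: 0.0
```

Emit:
step_arm --plan '[[[0,0,1,0,-1],[0,0,1,0,-1]]]'

```text
t: 8.62
eef_pos: [511.8, -39.2, 103.7]
tcp_rot: [3.141, 0.0, 1.583]
ft_force: [0.5, -0.2, -0.3]
opening: 0.005
grip_force: 0.0
```

Emit:
step_arm --plan '[[[0,0,1,0,-1],[0,0,1,0,-1]]]'

```text
t: 8.78
eef_pos: [511.8, -39.2, 102.5]
tcp_rot: [-3.141, 0.0, 1.583]
ft_force: [0.6, 0.5, -0.3]
opening: 0.006
grip_force: 0.0
```

Emit:
step_arm --plan '[[[0,0,1,0,-1],[0,0,2,0,-1],[0,0,2,0,-1]]]'

```text
t: 9.03
eef_pos: [511.8, -39.2, 100.8]
tcp_rot: [3.141, 0.0, 1.583]
ft_force: [-0.6, 0.1, 2.9]
opening: 0.006
grip_force: 1.4
```

Emit:
step_arm --plan '[[[0,0,1,0,-1],[0,0,2,0,-1],[0,0,2,0,-1]]]'

```text
t: 9.28
eef_pos: [512.2, -39.3, 100.5]
tcp_rot: [3.14, 0.001, 1.583]
ft_force: [-6.9, 1.3, 26.0]
opening: 0.004
grip_force: 12.9
```

Emit:
step_arm --plan '[[[0,0,1,0,-1],[0,0,2,0,-1],[0,0,2,0,-1]]]'

```text
t: 9.53
eef_pos: [512.5, -39.3, 100.3]
tcp_rot: [3.138, 0.001, 1.583]
ft_force: [-14.1, 2.9, 48.8]
opening: 0.004
grip_force: 24.2
```

Emit:
step_arm --plan '[[[0,0,1,0,-1],[0,0,2,0,-1],[0,0,2,0,-1]]]'

```text
t: 9.78
eef_pos: [512.8, -39.3, 100.0]
tcp_rot: [3.136, 0.001, 1.583]
ft_force: [-18.8, 4.1, 70.8]
opening: 0.006
grip_force: 35.4
```

Contact at reported z=100.8, so true tip z = reported + 40. I'll back off, open, and go down to a true 105 (reported 65).

Emit:
step_arm --plan '[[[0,0,-20,0,1],[0,0,-20,0,1],[0,0,-20,0,1],[0,0,-20,0,1],[0,0,-20,0,1],[0,0,-20,0,1],[0,0,-20,0,1],[0,0,-20,0,1]]]'

```text
t: 10.45
eef_pos: [511.7, -39.2, 114.2]
tcp_rot: [-3.141, -0.0, 1.583]
ft_force: [-0.6, 0.4, 0.5]
opening: 0.503
grip_force: 0.0
```

Emit:
step_arm --plan '[[[0,0,0,0,1],[0,0,0,0,1],[0,0,0,0,1],[0,0,0,0,1],[0,0,0,0,1],[0,0,0,0,1],[0,0,0,0,1]]]'

```text
t: 11.03
eef_pos: [511.8, -39.3, 114.7]
tcp_rot: [3.142, 0.0, 1.583]
ft_force: [-1.2, -0.0, -0.6]
opening: 0.974
grip_force: 0.0
```

```bash
python3 - <<'E'
from h import *
go(512.3,-40,67,91)
W,a=snap("wrist","w8.png")
s=env.state();P=s["eef_pos"]
g=(255*(a/255.)**0.45).astype(np.uint8)
for d in (-53.5,-47.5,47.5,53.5): print(proj(W,P+[d,0,40]).round())
cv2.imwrite("pics/w8.png",g)
E
```

```text
shift [-0.7  0.5 47.7] turn -0.3 | t 11.03 at [511.8 -39.3 114.7] yaw 90.7 j6 -0.22 F [-1.2 -0.  -0.6] op 0.974
[167. 265.]
[180. 265.]
[377. 267.]
[390. 267.]
```

View pics/w8.png

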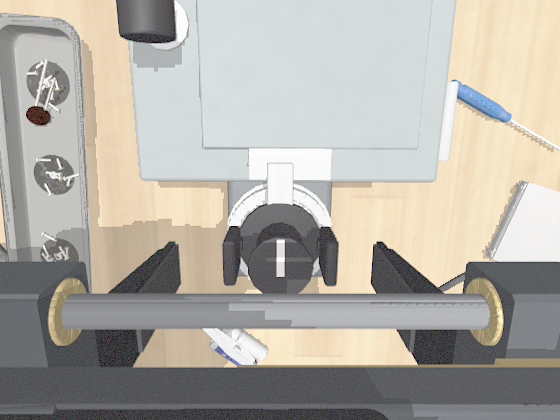

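```bash
python3 - <<'E'
from h import *
W=cal("wrist")
print(onz(W,280,258,141),onz(W,280.5,256,135.5))
a,b=onz(W,140,180,92),onz(W,437,181,92);print("edge",a,b)
print("lug end",onz(W,147,42,124),onz(W,118,38,124),onz(W,175,38,124))
E
```

```text
[512.71912764 -40.62005044 141.        ] [513.06416066 -41.6614379  135.5       ]
edge [425.90799189  -9.28688686  92.        ] [610.40144923  -7.88658706  92.        ]
lug end [446.33411526  64.76881    124.        ] [432.30990174  66.4221029  124.        ] [460.1394679   66.72738854 124.        ]
```

Emit:
step_arm --plan '[[[-1,1,20,0,1],[-1,1,40,0,1],[-1,1,47,0,1],[-1,1,48,0,1],[-1,1,48,0,1]]]'

```text
t: 11.5
eef_pos: [512.8, -40.2, 66.7]
tcp_rot: [-3.141, -0.0, 1.583]
ft_force: [-0.6, -0.3, -0.8]
opening: 1.001
grip_force: 0.0
```

Emit:
step_arm --plan '[[[0,0,0,0,-1],[0,0,0,0,-1],[0,0,0,0,-1],[0,0,0,0,-1],[0,0,0,0,-1],[0,0,0,0,-1],[0,0,0,0,-1],[0,0,0,0,-1]]]'

```text
t: 12.17
eef_pos: [514.4, -40.3, 67.3]
tcp_rot: [3.138, 0.0, 1.582]
ft_force: [-3.2, 4.7, 9.6]
opening: 0.509
grip_force: 30.1
```

Both tabs are squeezed (48 mm, 30 N). Now turning 90° anticlockwise.

Emit:
step_arm --plan '[[[0,0,0,-7,-1],[0,0,0,-14,-1],[0,0,0,-21,-1],[0,0,0,-28,-1],[0,0,0,-35,-1],[0,0,0,-42,-1],[0,0,0,-49,-1],[0,0,0,-49,-1]]]'

```text
t: 12.83
eef_pos: [509.3, -42.3, 67.2]
tcp_rot: [-3.135, -0.004, 2.447]
ft_force: [-19.6, -19.3, 20.0]
opening: 0.508
grip_force: 30.1
```

Emit:
step_arm --plan '[[[0,0,0,-7,-1],[0,0,0,-14,-1],[0,0,0,-21,-1],[0,0,0,-28,-1],[0,0,0,-35,-1],[0,0,0,-41,-1],[0,0,0,-41,-1],[0,0,0,-41,-1]]]'

```text
t: 13.5
eef_pos: [508.9, -45.6, 67.4]
tcp_rot: [-3.135, -0.008, -3.128]
ft_force: [-27.2, -48.8, 23.5]
opening: 0.523
grip_force: 30.2
```

Emit:
step_arm --plan '[[[0,0,0,0,1],[0,0,0,0,1],[0,0,0,0,1],[0,0,0,0,1],[0,0,0,0,1],[0,0,0,0,1],[0,0,0,0,1]]]'

```text
t: 14.08
eef_pos: [512.8, -40.1, 66.6]
tcp_rot: [3.142, -0.0, -3.13]
ft_force: [0.1, -0.3, -0.7]
opening: 0.951
grip_force: 0.0
```

Emit:
step_arm --plan '[[[0,0,-40,0,1],[0,0,-80,0,1],[0,0,-100,0,1],[0,0,-100,0,1],[0,0,-100,0,1]]]'

```text
t: 14.5
eef_pos: [513.2, -40.1, 167.4]
tcp_rot: [-3.141, 0.002, -3.129]
ft_force: [-0.0, 0.0, -1.1]
opening: 0.996
grip_force: 0.0
```

```bash
python3 - <<'E'
from h import *
go(446,78,100,1)
D,b=snap("side","s9.png")
cv2.imwrite("pics/s9c.png",cv2.resize(b[95:255,215:375],(640,600),interpolation=2))
E
```

```text
shift [ 65.9 118.9  67.2] turn 179.7 | t 14.5 at [513.2 -40.1 167.4] yaw -179.3 j6 -1.79 F [-0.   0.  -1.1] op 0.996
```

View pics/s9c.png

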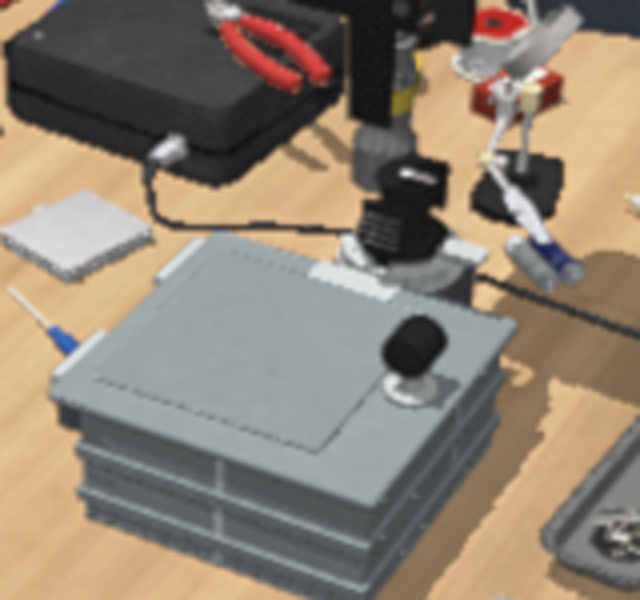

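Knob is open with its tongue to the front at (465,250) in the crop. Next I'll grip the lug by its flat ends.

Emit:
step_arm --plan '[[[30,40,0,0,0.6],[60,80,0,0,0.3],[64,115,0,0,0.1],[64,115,0,0,0.1],[64,115,40,0,0.1],[64,115,80,0,0.1],[64,115,100,0,0.1],[64,115,100,0,0.1]]]'

```text
t: 15.22
eef_pos: [444.8, 73.9, 62.3]
tcp_rot: [-3.141, -0.008, -3.129]
ft_force: [-0.2, 0.4, -0.4]
opening: 0.559
grip_force: 0.0
```

Emit:
step_arm --plan '[[[0,0,0,0,-1],[0,0,0,0,-1],[0,0,0,0,-1],[0,0,0,0,-1],[0,0,0,0,-1],[0,0,0,0,-1]]]'

```text
t: 15.72
eef_pos: [448.1, 78.1, 67.7]
tcp_rot: [3.136, 0.003, -3.133]
ft_force: [2.1, 48.8, -3.0]
opening: 0.273
grip_force: 30.0
```

```bash
python3 - <<'E'
import numpy as np
r=np.hypot(165,36.5);p0=np.arctan2(36.5,-165)
for i in range(0,22):
    t=1.88*i/21;p=p0-t
    print(i,round(t,2),"toolx",round(-(r*np.cos(p)+165),1),"toolz",round(-(r*np.sin(p)-36.5),1))
E
```

```text
0 0.0 toolx -0.0 toolz -0.0
1 0.09 toolx -3.9 toolz -14.6
2 0.18 toolx -9.1 toolz -28.8
3 0.27 toolx -15.6 toolz -42.5
4 0.36 toolx -23.3 toolz -55.5
5 0.45 toolx -32.1 toolz -67.8
6 0.54 toolx -41.9 toolz -79.3
7 0.63 toolx -52.8 toolz -89.8
8 0.72 toolx -64.5 toolz -99.4
9 0.81 toolx -77.1 toolz -107.8
10 0.9 toolx -90.3 toolz -115.1
11 0.98 toolx -104.2 toolz -121.2
12 1.07 toolx -118.5 toolz -126.0
13 1.16 toolx -133.2 toolz -129.5
14 1.25 toolx -148.2 toolz -131.6
15 1.34 toolx -163.3 toolz -132.5
16 1.43 toolx -178.4 toolz -132.0
17 1.52 toolx -193.4 toolz -130.1
18 1.61 toolx -208.2 toolz -126.9
19 1.7 toolx -222.6 toolz -122.4
20 1.79 toolx -236.6 toolz -116.6
21 1.88 toolx -250.0 toolz -109.6
```

Emit:
step_arm --plan '[[[0,4,0,0,-1],[-4,4,-15,0,-1],[-9,4,-29,0,-1],[-16,4,-42,0,-1],[-23,4,-55,0,-1],[-32,4,-68,0,-1],[-42,4,-79,0,-1],[-53,4,-90,0,-1]]]'

```text
t: 16.38
eef_pos: [499.5, 78.9, 157.7]
tcp_rot: [3.141, -0.001, -3.13]
ft_force: [0.6, 2.5, -9.3]
opening: 0.27
grip_force: 30.0
```

Emit:
step_arm --plan '[[[-12,0,-10,0,-1],[-24,0,-18,0,-1],[-37,0,-25,0,-1],[-51,0,-31,0,-1],[-66,0,-36,0,-1],[-80,0,-40,0,-1],[-95,0,-42,0,-1]]]'

```text
t: 16.97
eef_pos: [594.9, 79.6, 200.3]
tcp_rot: [-3.141, -0.001, -3.13]
ft_force: [-5.5, -1.2, 4.2]
opening: 0.267
grip_force: 30.0
```

Emit:
step_arm --plan '[[[-15,0,-1,0,-1],[-30,0,0,0,-1],[-45,0,2,0,-1],[-60,0,5,0,-1],[-74,0,9,0,-1],[-88,0,15,0,-1],[-101,0,22,0,-1],[-101,0,22,0,-1]]]'

```text
t: 17.63
eef_pos: [700.9, 80.3, 180.0]
tcp_rot: [-3.141, 0.01, -3.13]
ft_force: [8.7, -2.7, 13.6]
opening: 0.268
grip_force: 30.0
```

```bash
python3 -c "
from h import *
go(700,83,177,181)
import numpy as np;s=env.state();print(s['ft_force'],s['grip_force'])"
```

```text
shift [0.9 2.7 2.9] turn -0.3 | t 17.63 at [700.9  80.3 180. ] yaw -179.3 j6 -1.56 F [ 8.7 -2.7 13.6] op 0.268
[ 8.69899857 -2.65137425 13.55379506] 30.012606382369995
```

Lid is up (θ≈1.88). I'll release, retreat upwards, then go over the safe.

Emit:
step_arm --plan '[[[0,0,0,0,0.2],[0,0,0,0,0.2],[0,0,0,0,0.2],[0,0,0,0,0.2],[0,0,0,0,0.2],[0,0,-40,0,0.2],[0,0,-80,0,0.2],[0,0,-80,0,0.2]]]'

```text
t: 18.3
eef_pos: [698.5, 81.1, 264.8]
tcp_rot: [-3.142, 0.011, -3.13]
ft_force: [-0.2, 0.1, 0.4]
opening: 0.597
grip_force: 0.0
```

Emit:
step_arm --plan '[[[40,0,0,0,-1],[80,0,0,0,-1],[120,0,0,0,-1],[150,0,0,0,-1],[150,0,0,0,-1],[150,0,0,0,-1],[150,0,0,0,-1]]]'

```text
t: 18.88
eef_pos: [547.1, 79.2, 257.0]
tcp_rot: [-3.142, 0.001, -3.13]
ft_force: [-0.5, -0.4, 0.9]
opening: 0.165
grip_force: 0.0
```

```bash
python3 - <<'E'
from h import *
go(552.5,79,130,180.5)
W,a=snap("wrist","w10.png")
for k,(x,y) in enumerate([(472.5+dx,78.6+dy) for dx in (0,80) for dy in (-54,0,54)]):
    print(k,proj(W,[x,y,80]).round()); 
    for sx in(-38,38):
        for sy in (-25,25): cv2.circle(a,tuple(int(v) for v in proj(W,[x+sx,y+sy,80]).round()),2,(0,0,255),-1)
cv2.imwrite("pics/w10b.png",a)
E
```

```text
shift [ -5.3  -0.2 127. ] turn 0.2 | t 18.88 at [547.1  79.2 257. ] yaw -179.3 j6 -1.56 F [-0.5 -0.4  0.9] op 0.165
0 [221. 110.]
1 [275. 110.]
2 [330. 111.]
3 [223. 189.]
4 [274. 190.]
5 [326. 190.]
```

View pics/w10b.png

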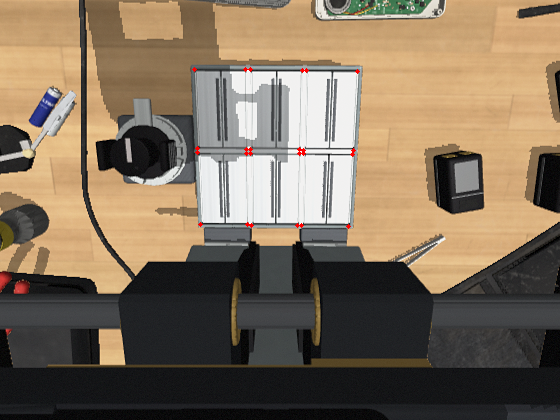

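Bay grid marks fall right on the mouths, with bays 0-2 across the top at row 110 and 3-5 at row 190. The packs are to the right, with no fourth seen. Probing bay 4 first.

Emit:
step_arm --plan '[[[-3,0,40,0,-1],[-3,0,80,0,-1],[-3,0,120,0,-1],[-3,0,160,0,-1],[-3,0,200,0,-1],[-3,0,200,0,-1],[-3,0,200,0,-1]]]'

```text
t: 19.52
eef_pos: [549.3, 79.1, 55.3]
tcp_rot: [-3.141, -0.004, -3.13]
ft_force: [0.8, -1.3, 0.1]
opening: 0.007
grip_force: 0.0
```

```bash
python3 -c "
from h import *
go(552.5,79,7,180.5)"
```

```text
shift [-3.4 -0.1 48.3] turn 0.2 | t 19.52 at [549.3  79.1  55.3] yaw -179.3 j6 -1.56 F [ 0.8 -1.3  0.1] op 0.007
```

Emit:
step_arm --plan '[[[-2,0,20,0,-1],[-2,0,38,0,-1],[-2,0,42,0,-1],[-2,0,44,0,-1],[-2,0,46,0,-1],[-2,0,47,0,-1],[-2,0,47,0,-1]]]'

```text
t: 20.1
eef_pos: [552.0, 79.3, 10.7]
tcp_rot: [-3.142, 0.002, -3.13]
ft_force: [0.3, 0.2, 0.6]
opening: 0.007
grip_force: 0.3
```

Emit:
step_arm --plan '[[[0,0,1,0,-1],[0,0,2,0,-1],[0,0,3,0,-1],[0,0,4,0,-1],[0,0,4,0,-1]]]'

```text
t: 20.52
eef_pos: [551.4, 79.2, 5.4]
tcp_rot: [-3.142, -0.0, -3.13]
ft_force: [0.8, 0.6, 0.4]
opening: 0.002
grip_force: 0.3
```

Bay 4 is empty (0.4 N at true z 45.5). Next bay 5, then bay 2.

Emit:
step_arm --plan '[[[0,0,-30,0,-1],[0,0,-52,0,-1],[0,0,-52,0,-1],[0,27,-52,0,-1],[0,54,-52,0,-1],[0,54,-52,0,-1],[0,54,-52,0,-1]]]'

```text
t: 21.1
eef_pos: [550.5, 134.0, 57.1]
tcp_rot: [-3.141, -0.0, -3.128]
ft_force: [0.6, -1.1, 0.8]
opening: 0.009
grip_force: 0.0
```

Emit:
step_arm --plan '[[[0,0,20,0,-1],[0,0,40,0,-1],[0,0,45,0,-1],[0,0,46,0,-1],[0,0,47,0,-1],[0,0,48,0,-1],[0,0,50,0,-1],[0,0,50,0,-1]]]'

```text
t: 21.77
eef_pos: [550.0, 132.3, 11.1]
tcp_rot: [-3.141, -0.0, -3.13]
ft_force: [-16.3, -3.5, 46.4]
opening: 0.005
grip_force: 23.7
```

Emit:
step_arm --plan '[[[0,0,-30,0,-1],[0,0,-52,0,-1],[0,0,-52,0,-1],[40,0,-52,0,-1],[79,0,-52,0,-1],[79,0,-52,0,-1],[79,0,-52,0,-1]]]'

```text
t: 22.35
eef_pos: [470.6, 131.8, 59.6]
tcp_rot: [-3.141, -0.0, -3.13]
ft_force: [-0.0, 0.2, 0.8]
opening: 0.006
grip_force: 0.0
```

Emit:
step_arm --plan '[[[0,0,20,0,-1],[0,0,40,0,-1],[0,0,47,0,-1],[0,0,48,0,-1],[0,0,49,0,-1],[0,0,50,0,-1],[0,0,52,0,-1],[0,0,52,0,-1]]]'

```text
t: 23.02
eef_pos: [472.3, 132.3, 8.0]
tcp_rot: [3.141, 0.001, -3.13]
ft_force: [0.6, -0.5, -0.3]
opening: 0.007
grip_force: 0.5
```

Bay 5 is taken (46 N at reported 11), bay 2 is empty. Next bay 1.

Emit:
step_arm --plan '[[[0,0,-30,0,-1],[0,0,-52,0,-1],[0,0,-52,0,-1],[0,-27,-52,0,-1],[0,-54,-52,0,-1],[0,-54,-52,0,-1],[0,-54,-52,0,-1]]]'

```text
t: 23.6
eef_pos: [472.7, 77.5, 59.5]
tcp_rot: [-3.142, 0.001, -3.132]
ft_force: [0.3, 0.1, 0.5]
opening: 0.005
grip_force: 0.0
```

Emit:
step_arm --plan '[[[0,0,20,0,-1],[0,0,40,0,-1],[0,0,45,0,-1],[0,0,46,0,-1],[0,0,48,0,-1],[0,0,50,0,-1],[0,0,52,0,-1],[0,0,52,0,-1]]]'

```text
t: 24.27
eef_pos: [472.7, 78.4, 7.9]
tcp_rot: [-3.142, 0.001, -3.13]
ft_force: [0.5, 0.0, -0.1]
opening: 0.006
grip_force: 0.5
```

Bays 1, 2 and 4 are empty, enough for three packs. Now going over to look at the packs.

Emit:
step_arm --plan '[[[0,0,-40,0,-1],[0,0,-80,0,-1],[0,0,-120,0,-1],[0,30,-160,0,1],[0,60,-190,0,1],[0,90,-210,0,1],[-10,130,-220,0,1],[-20,160,-220,0,1]]]'

```text
t: 24.93
eef_pos: [491.0, 240.9, 231.5]
tcp_rot: [3.14, 0.006, -3.13]
ft_force: [1.1, 0.5, 0.7]
opening: 0.298
grip_force: 0.0
```

Emit:
step_arm --plan '[[[-10,40,0,0,1],[-10,80,0,0,1],[-10,120,0,0,1],[-10,130,0,0,1],[-10,130,0,0,1],[-10,130,0,0,1],[-10,130,0,0,1]]]'

```text
t: 25.52
eef_pos: [498.9, 367.5, 227.8]
tcp_rot: [-3.141, -0.0, -3.13]
ft_force: [-0.5, 0.5, -0.1]
opening: 0.79
grip_force: 0.0
```

```bash
cat >> h.py <<'E'
def packs(f,show=False):
    # grey plates on black packs, in the wrist view
    W,a=snap("wrist",f);hsv=cv2.cvtColor(a,cv2.COLOR_BGR2HSV)
    dark=(hsv[...,2]<75).astype(np.uint8)
    grey=((hsv[...,1]<40)&(hsv[...,2]>85)&(hsv[...,2]<220)).astype(np.uint8)
    cs,_=cv2.findContours(cv2.morphologyEx(grey,cv2.MORPH_OPEN,np.ones((3,3))),cv2.RETR_EXTERNAL,cv2.CHAIN_APPROX_NONE)
    for c in cs:
        if cv2.contourArea(c)<250: continue
        m=np.zeros(grey.shape,np.uint8);cv2.drawContours(m,[c],-1,1,-1)
        ring=cv2.dilate(m,np.ones((9,9)))-cv2.dilate(m,np.ones((3,3)))
        if dark[ring>0].mean()<.6: continue
        w=np.array([onz(W,u,v,45)[:2] for u,v in c[:,0]],np.float32)
        (cx,cy),(l,h),an=cv2.minAreaRect(w)
        print("plate",c[:,0].mean(0).round(),"world",round(cx,1),round(cy,1),"size",round(l,1),round(h,1),"ang",round(an,1))
    return W,a
E
python3 - <<'E'
from h import *
go(0,0,0,180)
packs("w11.png")
E
```

```text
shift [ 503.  -361.7  227.9] turn 0.6 | t 25.52 at [498.9 367.5 227.8] yaw -179.4 j6 -1.05 F [-0.5  0.5 -0.1] op 0.79
plate [325. 221.] world 539.8 422.1 size 35.1 26.2 ang 2.0
plate [208. 222.] world 541.1 294.9 size 35.0 26.6 ang 10.6
plate [334. 128.] world 440.7 427.1 size 33.5 26.7 ang 18.7
```

View pics/w11.png

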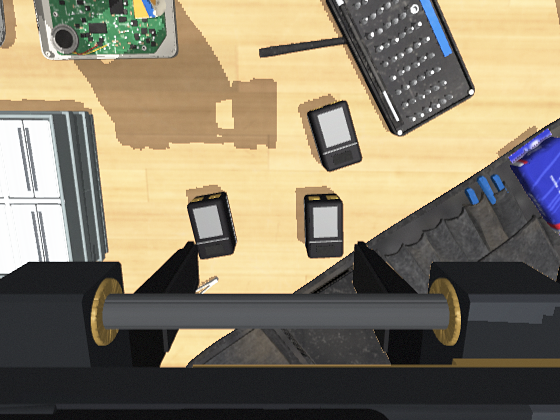

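The picture shows three packs with plates at (208,222), (325,221) and (334,128), each plate off-centre towards its terminals, and no fourth pack. From here I work by numbers only: pack axis and centre from the dark outline.

```bash
cat >> h.py <<'E'
def pack(f,near=None):
    # plate rectangle gives axis; the far (+x) dark edge on the plate's axis gives the centre
    W,a=snap("wrist",f);hsv=cv2.cvtColor(a,cv2.COLOR_BGR2HSV);V=hsv[...,2].astype(int);Sx=hsv[...,1].astype(int)
    dark=(V<75).astype(np.uint8)
    grey=((Sx<40)&(V>85)&(V<220)).astype(np.uint8)
    cs,_=cv2.findContours(cv2.morphologyEx(grey,cv2.MORPH_OPEN,np.ones((3,3))),cv2.RETR_EXTERNAL,cv2.CHAIN_APPROX_NONE)
    out=[]
    for c in cs:
        if cv2.contourArea(c)<250: continue
        m=np.zeros(grey.shape,np.uint8);cv2.drawContours(m,[c],-1,1,-1)
        ring=cv2.dilate(m,np.ones((9,9)))-cv2.dilate(m,np.ones((3,3)))
        if dark[ring>0].mean()<.6: continue
        w=np.array([onz(W,u,v,45)[:2] for u,v in c[:,0]],np.float32)
        r=cv2.minAreaRect(w);b=cv2.boxPoints(r);e1,e2=b[1]-b[0],b[2]-b[1]
        e=e1 if np.linalg.norm(e1)>np.linalg.norm(e2) else e2
        if e[0]<0:e=-e
        e=e/np.linalg.norm(e);n=np.array([-e[1],e[0]]);cc=np.array(r[0])
        def ext(d,st):
            last=st
            for k in np.arange(st,60,.5):
                q=cc+d*k;u,v=proj(W,[q[0],q[1],44]).round().astype(int)
                if not(0<=u<560 and 0<=v<420):break
                if V[v,u]>95 and Sx[v,u]>50 : break   # wood
                last=k
            return last
        far,near_,l,rr=ext(e,18),ext(-e,18),ext(n,14),ext(-n,14)
        ctr=cc+e*(far-33)
        print("plate",cc.round(1),"long",[round(max(r[1]),1),round(min(r[1]),1)],"yaw",round(np.degrees(np.arctan2(e[1],e[0])),1),"ext far/near/l/r",far,near_,l,rr,"centre",ctr.round(1))
    return W,a
E
python3 -c "
from h import *
pack('w12.png');go(0,0,0,180)"
```

```text
plate [539.8 421.7] long [35.3, 26.1] yaw 2.9 ext far/near/l/r 40.5 30.5 19.0 22.0 centre [547.3 422.1]
plate [541.1 294.9] long [34.9, 26.6] yaw 10.5 ext far/near/l/r 40.0 26.5 26.0 18.0 centre [548.  296.2]
plate [439.8 426.5] long [35.3, 27.0] yaw 18.7 ext far/near/l/r 41.5 22.5 18.5 22.5 centre [447.8 429.2]
shift [ 503.1 -362.1  227.8] turn 0.6 | t 25.62 at [499.2 367.3 228. ] yaw -179.4 j6 -1.05 F [0.1 0.2 0.3] op 0.874
```

Emit:
step_arm --plan '[[[-20,-36,30,-5,1],[-48.5,-71.5,60,-10,1],[-48.5,-71.5,100,-10,1],[-48.5,-71.5,140,-10,1],[-48.5,-71.5,170,-10,1],[-48.5,-71.5,170,-10,1],[-48.5,-71.5,170,-10,1]]]'

```text
t: 26.2
eef_pos: [547.9, 296.6, 57.1]
tcp_rot: [-3.141, -0.003, -2.957]
ft_force: [0.3, 0.5, 0.3]
opening: 1.004
grip_force: 0.0
```

```bash
python3 -c "
from h import *
go(548.5,296.3,-11,190.5);pack('w13.png')"
```

```text
shift [-0.7 -0.3 68.1] turn 0.1 | t 26.2 at [547.9 296.6  57.1] yaw -169.4 j6 -1.37 F [0.3 0.5 0.3] op 1.004
plate [540.  421.8] long [34.6, 26.2] yaw 3.3 ext far/near/l/r 59.5 24.5 17.5 37.0 centre [566.5 423.3]
plate [541.3 294.8] long [34.3, 26.1] yaw 11.3 ext far/near/l/r 41.0 29.0 19.5 19.5 centre [549.1 296.4]
plate [440.1 426.3] long [34.7, 25.4] yaw 19.5 ext far/near/l/r 41.5 22.5 14 39.0 centre [448.2 429.1]
```

Emit:
step_arm --plan '[[[-1,0,30,0,1],[-1,0,55,0,1],[-1,0,66,0,1],[-1,0,68,0,1],[-1,0,68,0,1],[-1,0,68,0,-1],[-1,0,68,0,-1],[-1,0,68,0,-1]]]'

```text
t: 26.92
eef_pos: [549.9, 298.2, -9.0]
tcp_rot: [3.141, 0.002, -2.955]
ft_force: [-0.1, 0.3, 0.4]
opening: 0.846
grip_force: 0.0
```

Emit:
step_arm --plan '[[[0,0,0,0,-1],[0,0,0,0,-1],[0,0,0,0,-1],[0,0,0,0,-1],[0,0,0,0,-1],[0,0,0,0,-1],[0,0,0,0,-1]]]'

```text
t: 27.5
eef_pos: [549.3, 297.8, -10.4]
tcp_rot: [-3.141, -0.0, -2.955]
ft_force: [0.7, -0.4, 0.3]
opening: 0.42
grip_force: 30.0
```

Emit:
step_arm --plan '[[[0,0,-40,0,-1],[0,0,-80,0,-1],[0,0,-120,0,-1],[6,-35,-120,2,-1],[12,-70,-120,4,-1],[18,-105,-120,7,-1],[24,-140,-120,10,-1],[30,-175,-120,10,-1]]]'

```text
t: 28.17
eef_pos: [551.8, 118.9, 109.6]
tcp_rot: [-3.142, -0.0, -3.133]
ft_force: [-0.4, -0.3, -0.9]
opening: 0.42
grip_force: 30.0
```

```bash
python3 -c "
from h import *
go(552.5,79,45,180.5)"
```

```text
shift [ -0.3 -39.9  64.6] turn 0.0 | t 28.17 at [551.8 118.9 109.6] yaw -179.5 j6 -1.48 F [-0.4 -0.3 -0.9] op 0.42
```

Emit:
step_arm --plan '[[[0,-38,0,0,-1],[0,-40,0,0,-1],[0,-40,0,0,-1],[0,-40,20,0,-1],[0,-40,40,0,-1],[0,-40,55,0,-1],[0,-40,64,0,-1],[0,-40,64,0,-1]]]'

```text
t: 28.83
eef_pos: [551.8, 81.3, 43.9]
tcp_rot: [3.142, -0.003, -3.129]
ft_force: [-0.7, 0.1, -2.9]
opening: 0.42
grip_force: 30.0
```

Emit:
step_arm --plan '[[[0,0,0,0,0.3],[0,0,0,0,0.3],[0,0,0,0,0.3],[0,0,0,0,0.3],[0,0,0,0,0.3],[0,0,-20,0,0.3],[0,0,-40,0,0.3],[0,0,-40,0,0.3]]]'

```text
t: 29.5
eef_pos: [554.3, 80.4, 88.9]
tcp_rot: [-3.142, 0.005, -3.13]
ft_force: [0.5, 0.8, -0.1]
opening: 0.648
grip_force: 0.0
```

Emit:
step_arm --plan '[[[0,0,0,0,-1],[0,0,0,0,-1],[0,0,0,0,-1],[0,0,0,0,-1],[0,0,0,0,-1],[0,0,0,0,-1],[0,0,0,0,-1],[0,0,0,0,-1]]]'

```text
t: 30.17
eef_pos: [552.7, 80.4, 85.5]
tcp_rot: [-3.142, -0.0, -3.13]
ft_force: [0.4, -0.2, 0.1]
opening: 0.149
grip_force: 0.0
```

```bash
python3 -c "
from h import *
go(552.5,79,12,180.5);pack('w14.png')"
```

```text
shift [ 0.2 -1.4 73.5] turn 0.2 | t 30.17 at [552.7  80.4  85.5] yaw -179.3 j6 -1.56 F [ 0.4 -0.2  0.1] op 0.149
plate [519. -49.] long [83.3, 44.2] yaw -2.5 ext far/near/l/r 37.5 41.5 59.5 54.0 centre [523.5 -49.2]
```

Emit:
step_arm --plan '[[[0,-1.5,0,0,-1],[0,-1.5,15,0,-1],[0,-1.5,30,0,-1],[0,-1.5,45,0,-1],[0,-1.5,58,0,-1],[0,-1.5,66,0,-1],[0,-1.5,70,0,-1],[0,-1.5,70,0,-1]]]'

```text
t: 30.88
eef_pos: [552.5, 78.8, 15.1]
tcp_rot: [-3.141, -0.001, -3.13]
ft_force: [0.4, -0.5, -0.2]
opening: 0.005
grip_force: 0.3
```

Emit:
step_arm --plan '[[[0,0,1,0,-1],[0,0,2,0,-1],[0,0,3,0,-1],[0,0,3,0,-1]]]'

```text
t: 31.22
eef_pos: [553.0, 78.9, 12.9]
tcp_rot: [-3.141, 0.001, -3.13]
ft_force: [0.3, 0.1, 0.7]
opening: 0.003
grip_force: 0.3
```

Emit:
step_arm --plan '[[[0,0,1,0,-1],[0,0,2,0,-1],[0,0,2,0,-1]]]'

```text
t: 31.47
eef_pos: [552.9, 78.9, 11.3]
tcp_rot: [-3.141, 0.001, -3.13]
ft_force: [-1.9, -0.6, 9.2]
opening: 0.004
grip_force: 4.8
```

Emit:
step_arm --plan '[[[0,0,1,0,-1],[0,0,1,0,-1],[0,0,1,0,-1]]]'

```text
t: 31.72
eef_pos: [553.0, 78.9, 11.2]
tcp_rot: [-3.141, 0.001, -3.13]
ft_force: [-5.0, -0.2, 21.2]
opening: 0.005
grip_force: 10.6
```

Pack 1 is on the floor of bay 4 (same stop height as the stored pack). Next pack.

Emit:
step_arm --plan '[[[0,0,-40,0,-1],[0,0,-80,0,-1],[0,0,-120,0,-1],[0,40,-140,0,1],[0,80,-150,0,1],[0,120,-150,0,1],[0,160,-150,0,1],[0,200,-150,0,1]]]'

```text
t: 32.38
eef_pos: [550.0, 280.8, 160.1]
tcp_rot: [3.141, 0.001, -3.13]
ft_force: [-0.1, -0.4, 0.2]
opening: 0.301
grip_force: 0.0
```

Emit:
step_arm --plan '[[[0,40,0,0,1],[0,80,0,0,1],[0,120,0,0,1],[0,142,0,0,1],[0,142,0,0,1],[0,142,0,0,1]]]'

```text
t: 32.88
eef_pos: [548.0, 421.6, 158.9]
tcp_rot: [-3.141, -0.001, -3.128]
ft_force: [0.2, 0.5, -0.7]
opening: 0.718
grip_force: 0.0
```

```bash
python3 -c "
from h import *
pack('w15.png');go(548,422.2,-11,183)"
```

```text
plate [657.3 618.7] long [53.9, 21.1] yaw -89.3 ext far/near/l/r 33.5 59.5 50.0 59.5 centre [657.3 618.2]
plate [564.8 381. ] long [34.9, 26.5] yaw -1.6 ext far/near/l/r 40.5 30.0 21.5 19.0 centre [572.3 380.8]
shift [  0.2   1.8 170.1] turn -2.3 | t 32.93 at [548.3 420.5 159.1] yaw -179.3 j6 -1.02 F [ 0.1 -0.5  0.2] op 0.759
```

The pack was knocked to (573,381). Re-aiming.

Emit:
step_arm --plan '[[[-24,-40,0,2,1],[-24,-40,40,2,1],[-24,-40,80,2,1],[-24,-40,100,2,1],[-24,-40,100,2,1],[-24,-40,100,2,1]]]'

```text
t: 33.43
eef_pos: [573.4, 379.8, 59.6]
tcp_rot: [-3.141, -0.001, 3.117]
ft_force: [0.0, 0.1, 0.4]
opening: 0.997
grip_force: 0.0
```

```bash
python3 -c "
from h import *
pack('w16.png');go(572.8,380.8,-11,178.5)"
```

```text
plate [565.  380.6] long [33.9, 26.2] yaw -1.5 ext far/near/l/r 40.5 28.5 19.5 19.0 centre [572.5 380.4]
plate [447.9 429.2] long [26.4, 17.9] yaw -70.9 ext far/near/l/r 26.0 18 34.0 14 centre [445.6 435.8]
shift [ 1.3  0.2 72.1] turn 0.1 | t 33.48 at [574.  380.5  61.1] yaw 178.6 j6 -1.06 F [ 0.3 -0.5  0.3] op 0.997
```

Emit:
step_arm --plan '[[[1,0,35,0,1],[1,0,60,0,1],[1,0,70,0,1],[1,0,72,0,1],[1,0,72,0,-1],[1,0,72,0,-1],[1,0,72,0,-1],[1,0,72,0,-1]]]'

```text
t: 34.15
eef_pos: [572.8, 381.5, -10.9]
tcp_rot: [3.141, 0.002, 3.119]
ft_force: [0.6, -0.4, 0.1]
opening: 0.773
grip_force: 0.0
```

Emit:
step_arm --plan '[[[0,0,0,0,-1],[0,0,0,0,-1],[0,0,0,0,-1],[0,0,0,0,-1],[0,0,0,0,-1],[0,0,0,0,-1]]]'

```text
t: 34.65
eef_pos: [572.1, 381.1, -12.4]
tcp_rot: [-3.141, -0.0, 3.119]
ft_force: [0.6, -0.1, 1.8]
opening: 0.418
grip_force: 30.0
```

Emit:
step_arm --plan '[[[0,0,-40,0,-1],[0,0,-80,0,-1],[0,0,-120,0,-1],[0,0,-120,0,-1]]]'

```text
t: 34.98
eef_pos: [575.0, 382.8, 115.7]
tcp_rot: [3.136, 0.01, 3.119]
ft_force: [0.3, 0.4, 0.3]
opening: 0.422
grip_force: 30.0
```

```bash
python3 -c "
from h import *
go(472.2,132.6,110,180.5)"
```

```text
shift [  97.1 -252.5    3.4] turn -1.8 | t 34.98 at [575.  382.8 115.7] yaw 178.7 j6 -1.06 F [0.3 0.4 0.3] op 0.422
```

Emit:
step_arm --plan '[[[14,-38,0,-1,-1],[28,-76,0,-2,-1],[42,-114,0,-2,-1],[56,-152,0,-2,-1],[70,-190,0,-2,-1],[84,-225,0,-2,-1],[96,-251,0,-2,-1],[96,-251,0,-2,-1]]]'

```text
t: 35.65
eef_pos: [467.9, 129.1, 107.5]
tcp_rot: [-3.141, -0.002, -3.132]
ft_force: [1.3, -0.4, -1.2]
opening: 0.415
grip_force: 30.0
```

```bash
python3 -c "
from h import *
go(472.2,132.6,44,180.5)"
```

```text
shift [-4.5  3.5 63.5] turn 0.0 | t 35.65 at [467.9 129.1 107.5] yaw -179.5 j6 -1.45 F [ 1.3 -0.4 -1.2] op 0.415
```

Emit:
step_arm --plan '[[[0,0,0,0,-1],[0,0,0,0,-1],[0,0,0,0,-1]]]'

```text
t: 35.9
eef_pos: [470.9, 133.2, 107.6]
tcp_rot: [3.142, 0.0, -3.129]
ft_force: [0.2, 0.4, -0.4]
opening: 0.419
grip_force: 30.0
```

Emit:
step_arm --plan '[[[-1,-0.5,20,0,-1],[-1,-0.5,40,0,-1],[-1,-0.5,55,0,-1],[-1,-0.5,63,0,-1],[-1,-0.5,63,0,-1]]]'

```text
t: 36.32
eef_pos: [470.9, 132.5, 43.1]
tcp_rot: [-3.141, -0.003, -3.129]
ft_force: [0.5, 0.5, -0.4]
opening: 0.42
grip_force: 30.0
```

Emit:
step_arm --plan '[[[0,0,0,0,0.3],[0,0,0,0,0.3],[0,0,0,0,0.3],[0,0,0,0,0.3],[0,0,0,0,0.3],[0,0,-20,0,0.3],[0,0,-40,0,0.3],[0,0,-40,0,0.3]]]'

```text
t: 36.98
eef_pos: [472.9, 132.2, 87.6]
tcp_rot: [3.141, 0.005, -3.13]
ft_force: [0.2, -0.2, -0.7]
opening: 0.65
grip_force: 0.0
```

Emit:
step_arm --plan '[[[0,0,0,0,-1],[0,0,0,0,-1],[0,0,0,0,-1],[0,0,0,0,-1],[0,0,0,0,-1],[0,0,0,0,-1],[0,0,0,0,-1],[0,0,0,0,-1]]]'

```text
t: 37.65
eef_pos: [471.3, 131.9, 84.5]
tcp_rot: [-3.141, -0.0, -3.13]
ft_force: [-0.1, 0.1, 0.4]
opening: 0.146
grip_force: 0.0
```

```bash
python3 -c "
from h import *
go(472.2,132.6,12,180.5)"
```

```text
shift [-0.9  0.7 72.5] turn 0.2 | t 37.65 at [471.3 131.9  84.5] yaw -179.3 j6 -1.44 F [-0.1  0.1  0.4] op 0.146
```

Emit:
step_arm --plan '[[[0,0,0,0,-1],[-1,0.5,15,0,-1],[-1,0.5,30,0,-1],[-1,0.5,45,0,-1],[-1,0.5,58,0,-1],[-1,0.5,66,0,-1],[-1,0.5,70,0,-1],[-1,0.5,72,0,-1]]]'

```text
t: 38.32
eef_pos: [472.3, 132.4, 12.3]
tcp_rot: [-3.141, -0.001, -3.13]
ft_force: [0.5, -0.1, 0.6]
opening: 0.005
grip_force: 0.3
```

Emit:
step_arm --plan '[[[0,0,1,0,-1],[0,0,2,0,-1],[0,0,2,0,-1]]]'

```text
t: 38.57
eef_pos: [472.7, 132.5, 11.3]
tcp_rot: [3.142, 0.001, -3.13]
ft_force: [0.0, 0.2, 2.2]
opening: 0.004
grip_force: 1.8
```

Emit:
step_arm --plan '[[[0,0,1,0,-1],[0,0,1,0,-1],[0,0,-40,0,-1],[0,0,-80,0,-1],[0,0,-120,0,-1],[0,40,-140,0,1],[0,80,-150,0,1],[0,120,-150,0,1]]]'

```text
t: 39.23
eef_pos: [472.0, 253.0, 164.2]
tcp_rot: [3.14, 0.006, -3.132]
ft_force: [0.9, -0.4, -0.4]
opening: 0.163
grip_force: 0.0
```

Emit:
step_arm --plan '[[[0,40,0,0,1],[0,80,0,0,1],[0,120,0,0,1],[0,150,0,0,1],[0,170,0,0,1],[0,170,0,0,1],[0,170,0,0,1],[0,170,0,0,1]]]'

```text
t: 39.9
eef_pos: [468.8, 420.9, 160.7]
tcp_rot: [-3.141, -0.0, -3.13]
ft_force: [-0.2, -1.3, 0.6]
opening: 0.718
grip_force: 0.0
```

```bash
python3 -c "
from h import *
pack('w17.png');go(448.1,429.1,-11,199)"
```

```text
plate [440.  426.7] long [34.5, 25.9] yaw 18.2 ext far/near/l/r 41.5 25.0 19.0 19.5 centre [448.1 429.4]
shift [ 20.8   8.8 171.8] turn -18.4 | t 39.95 at [469.  420.6 160.8] yaw -179.4 j6 -0.96 F [-0.6  0.1  0.5] op 0.763
```

Emit:
step_arm --plan '[[[10,4,20,-7,0.45],[21,9,50,-14,0.45],[21,9,80,-18,0.45],[21,9,100,-18,0.45],[21,9,100,-18,0.45],[21,9,100,-18,0.45]]]'

```text
t: 40.45
eef_pos: [448.1, 429.4, 60.6]
tcp_rot: [-3.141, -0.001, -2.817]
ft_force: [0.7, 0.7, 1.2]
opening: 0.726
grip_force: 0.0
```

```bash
python3 -c "
from h import *
pack('w18.png');go(448.2,429.2,-11,198.5)"
```

```text
plate [440.  426.7] long [34.0, 26.4] yaw 18.5 ext far/near/l/r 40.0 28.5 19.5 19.5 centre [446.7 428.9]
shift [ 0.7 -0.7 72.7] turn 0.1 | t 40.5 at [448.6 430.   61.7] yaw -161.4 j6 -1.24 F [ 0.3 -0.5  0.2] op 0.725
```

Emit:
step_arm --plan '[[[1,-0.5,35,0,0.45],[1,-0.5,60,0,0.45],[1,-0.5,70,0,0.45],[1,-0.5,72,0,0.45],[1,-0.5,72,0,-1],[1,-0.5,72,0,-1],[1,-0.5,72,0,-1],[1,-0.5,72,0,-1]]]'

```text
t: 41.17
eef_pos: [447.6, 430.0, -10.1]
tcp_rot: [3.141, 0.002, -2.816]
ft_force: [-0.5, 0.0, 0.1]
opening: 0.5
grip_force: 0.0
```

Emit:
step_arm --plan '[[[0,0,0,0,-1],[0,0,0,0,-1],[0,0,0,0,-1],[0,0,0,0,-1]]]'

```text
t: 41.5
eef_pos: [447.4, 429.8, -10.6]
tcp_rot: [3.141, 0.001, -2.815]
ft_force: [-0.4, -1.7, 6.5]
opening: 0.418
grip_force: 30.0
```

Emit:
step_arm --plan '[[[0,0,-40,0,-1],[0,0,-80,0,-1],[0,0,-120,0,-1],[0,0,-120,0,-1],[0,0,-120,0,-1],[0,0,-120,0,-1]]]'

```text
t: 42.0
eef_pos: [446.5, 429.2, 107.8]
tcp_rot: [-3.141, -0.001, -2.815]
ft_force: [-0.0, 0.6, -2.5]
opening: 0.416
grip_force: 30.0
```

```bash
python3 -c "
from h import *
go(472.7,78.6,110,180.5)"
```

```text
shift [  87.5 -340.5   -1.9] turn 18.2 | t 42.0 at [446.5 429.2 107.8] yaw -161.3 j6 -1.24 F [-0.   0.6 -2.5] op 0.416
```

Emit:
step_arm --plan '[[[10,-38,0,3,-1],[20,-76,0,6,-1],[30,-114,0,9,-1],[40,-152,0,12,-1],[50,-190,0,15,-1],[60,-228,0,18,-1],[69,-266,0,18,-1],[69,-266,0,18,-1]]]'

```text
t: 42.67
eef_pos: [466.2, 150.3, 106.9]
tcp_rot: [-3.14, -0.004, -3.134]
ft_force: [1.4, 0.5, -1.9]
opening: 0.416
grip_force: 30.0
```

```bash
python3 -c "
from h import *
go(472.7,78.6,110,180.5)"
```

```text
shift [ -6.  -71.8  -3. ] turn -0.1 | t 42.67 at [466.2 150.3 106.9] yaw -179.6 j6 -1.4 F [ 1.4  0.5 -1.9] op 0.416
```

Emit:
step_arm --plan '[[[-3,-36,0,0,-1],[-5,-70,0,0,-1],[-5,-74,0,0,-1],[-5,-74,0,0,-1],[-5,-74,0,0,-1],[-5,-74,0,0,-1]]]'

```text
t: 43.17
eef_pos: [472.4, 82.4, 107.9]
tcp_rot: [3.142, -0.001, -3.129]
ft_force: [-0.5, 0.5, -2.2]
opening: 0.418
grip_force: 30.0
```

```bash
python3 -c "
from h import *
go(472.7,78.6,44,180.5)"
```

```text
shift [-0.4 -3.8 63.9] turn 0.2 | t 43.17 at [472.4  82.4 107.9] yaw -179.3 j6 -1.55 F [-0.5  0.5 -2.2] op 0.418
```

Emit:
step_arm --plan '[[[0,-3.5,0,0,-1],[0,-3.5,20,0,-1],[0,-3.5,40,0,-1],[0,-3.5,55,0,-1],[0,-3.5,63,0,-1],[0,-3.5,63,0,-1]]]'

```text
t: 43.67
eef_pos: [472.0, 78.5, 44.3]
tcp_rot: [-3.141, -0.003, -3.129]
ft_force: [0.1, 0.3, -2.3]
opening: 0.418
grip_force: 30.0
```

Emit:
step_arm --plan '[[[0,0,0,0,0.3],[0,0,0,0,0.3],[0,0,0,0,0.3],[0,0,0,0,0.3],[0,0,0,0,0.3],[0,0,-20,0,0.3],[0,0,-40,0,0.3],[0,0,-40,0,0.3]]]'

```text
t: 44.33
eef_pos: [474.3, 78.1, 88.5]
tcp_rot: [-3.142, 0.005, -3.13]
ft_force: [0.1, -0.1, 0.1]
opening: 0.648
grip_force: 0.0
```

Emit:
step_arm --plan '[[[0,0,0,0,-1],[0,0,0,0,-1],[0,0,0,0,-1],[0,0,0,0,-1],[0,0,0,0,-1],[0,0,0,0,-1],[0,0,0,0,-1],[0,0,0,0,-1]]]'

```text
t: 45.0
eef_pos: [472.8, 78.0, 85.5]
tcp_rot: [-3.141, -0.0, -3.13]
ft_force: [-0.3, 1.2, -0.6]
opening: 0.142
grip_force: 0.0
```

```bash
python3 -c "
from h import *
go(472.7,78.6,12,180.5)"
```

```text
shift [ 0.1  0.6 73.5] turn 0.2 | t 45.0 at [472.8  78.   85.5] yaw -179.3 j6 -1.56 F [-0.3  1.2 -0.6] op 0.142
```

Emit:
step_arm --plan '[[[0,0.5,0,0,-1],[0,0.5,15,0,-1],[0,0.5,30,0,-1],[0,0.5,45,0,-1],[0,0.5,58,0,-1],[0,0.5,66,0,-1],[0,0.5,71,0,-1],[0,0.5,73,0,-1]]]'

```text
t: 45.67
eef_pos: [472.7, 78.6, 12.1]
tcp_rot: [-3.142, -0.001, -3.13]
ft_force: [-0.2, 1.4, 0.7]
opening: 0.004
grip_force: 0.3
```

Emit:
step_arm --plan '[[[0,0,1,0,-1],[0,0,2,0,-1],[0,0,3,0,-1],[0,0,3,0,-1]]]'

```text
t: 46.0
eef_pos: [473.1, 78.6, 11.2]
tcp_rot: [-3.142, 0.002, -3.13]
ft_force: [-5.1, -1.0, 19.5]
opening: 0.001
grip_force: 9.8
```

All three packs are on their bay floors. Now back to the lug to shut the lid.

Emit:
step_arm --plan '[[[0,0,-40,0,-1],[0,0,-80,0,-1],[0,0,-120,0,-1],[0,0,-160,0,0.2],[0,0,-200,0,0.2],[0,0,-240,0,0.2],[0,0,-258,0,0.2],[0,0,-258,0,0.2]]]'

```text
t: 46.67
eef_pos: [474.2, 78.7, 272.5]
tcp_rot: [3.142, 0.008, -3.13]
ft_force: [-0.5, -0.5, 0.1]
opening: 0.3
grip_force: 0.0
```

Emit:
step_arm --plan '[[[-40,0,0,0,0.2],[-80,0,0,0,0.2],[-120,0,0,0,0.2],[-160,0,0,0,0.2],[-200,0,0,0,0.2],[-226,0,0,0,0.2],[-226,0,0,0,0.2],[-226,0,0,0,0.2]]]'

```text
t: 47.33
eef_pos: [698.9, 81.1, 265.4]
tcp_rot: [-3.141, -0.003, -3.13]
ft_force: [-0.9, -0.6, 0.5]
opening: 0.599
grip_force: 0.0
```

```bash
python3 -c "
from h import *
go(700.5,80.5,180,180.7)"
```

```text
shift [-1.8 -0.6 85.4] turn -0.0 | t 47.33 at [698.9  81.1 265.4] yaw -179.3 j6 -1.56 F [-0.9 -0.6  0.5] op 0.599
```

Emit:
step_arm --plan '[[[-2,-0.5,30,0,0.2],[-2,-0.5,60,0,0.2],[-2,-0.5,80,0,0.2],[-2,-0.5,85,0,0.2],[-2,-0.5,85,0,0.2],[-2,-0.5,85,0,-1],[-2,-0.5,85,0,-1],[-2,-0.5,85,0,-1]]]'

```text
t: 48.0
eef_pos: [701.2, 80.8, 184.4]
tcp_rot: [-3.142, 0.003, -3.13]
ft_force: [-0.4, 0.3, 0.1]
opening: 0.447
grip_force: 0.0
```

Emit:
step_arm --plan '[[[0,0,0,0,-1],[0,0,0,0,-1],[0,0,0,0,-1],[0,0,0,0,-1],[0,0,0,0,-1]]]'

```text
t: 48.42
eef_pos: [701.0, 80.3, 183.1]
tcp_rot: [-3.141, 0.001, -3.13]
ft_force: [0.6, -3.9, 3.5]
opening: 0.262
grip_force: 30.0
```

Emit:
step_arm --plan '[[[13,0,-7,0,-1],[27,0,-13,0,-1],[42,0,-17,0,-1],[57,0,-20,0,-1],[72,0,-22,0,-1],[87,0,-23,0,-1],[102,0,-22,0,-1],[117,0,-20,0,-1]]]'

```text
t: 49.08
eef_pos: [583.4, 79.5, 201.3]
tcp_rot: [3.141, -0.0, -3.13]
ft_force: [7.3, 0.3, -14.6]
opening: 0.267
grip_force: 30.0
```

Emit:
step_arm --plan '[[[15,0,3,0,-1],[29,0,8,0,-1],[43,0,14,0,-1],[56,0,22,0,-1],[69,0,30,0,-1],[80,0,40,0,-1],[91,0,50,0,-1],[91,0,50,0,-1]]]'

```text
t: 49.75
eef_pos: [491.1, 78.8, 151.5]
tcp_rot: [3.141, -0.002, -3.13]
ft_force: [-1.7, 3.2, -2.6]
opening: 0.271
grip_force: 30.0
```

Emit:
step_arm --plan '[[[10,0,12,0,-1],[19,0,24,0,-1],[27,0,37,0,-1],[33,0,51,0,-1],[39,0,65,0,-1],[42,0,76,0,-1],[43,0,80,0,-1],[43,0,81,0,-1]]]'

```text
t: 50.42
eef_pos: [451.8, 78.6, 73.6]
tcp_rot: [3.141, 0.004, -3.13]
ft_force: [-7.3, 6.6, 44.0]
opening: 0.272
grip_force: 30.0
```

Emit:
step_arm --plan '[[[0,0,1,0,-1],[0,0,2,0,-1],[0,0,2,0,-1]]]'

```text
t: 50.67
eef_pos: [452.2, 78.6, 72.5]
tcp_rot: [3.141, 0.005, -3.13]
ft_force: [-6.4, 5.6, 39.6]
opening: 0.271
grip_force: 30.0
```

Emit:
step_arm --plan '[[[0,0,0,0,0.2],[0,0,0,0,0.2],[0,0,0,0,0.2],[0,0,0,0,0.2],[0,0,-30,0,0.2],[0,0,-50,0,-1],[0,0,-50,0,-1],[0,0,-50,0,-1]]]'

```text
t: 51.33
eef_pos: [450.2, 77.8, 120.1]
tcp_rot: [-3.142, 0.002, -3.13]
ft_force: [0.1, -0.2, -1.0]
opening: 0.442
grip_force: 0.0
```

Emit:
step_arm --plan '[[[0,0,0,0,-1],[0,0,0,0,-1],[0,0,0,0,-1],[0,0,0,0,-1]]]'

```text
t: 51.67
eef_pos: [449.5, 77.8, 119.0]
tcp_rot: [-3.142, -0.001, -3.13]
ft_force: [-0.2, 0.3, 0.4]
opening: 0.165
grip_force: 0.0
```

```bash
python3 - <<'E'
from h import *
go(447.5,78.1,101,180.7)
D,b=snap("side","s20.png");S,c=snap("scene","c20.png")
a0=cv2.imread("pics/side0.png");c0=cv2.imread("pics/scene0.png")
# lid front-left corner compared with start by template shift
for n,i0,i1,(u,v) in (("sideFL",a0,b,(309,229)),("sideRL",a0,b,(230,202)),("sceneFL",c0,c,(318,225)),("sceneRL",c0,c,(262,182))):
    t=i0[v-10:v+11,u-10:u+11];w=i1[v-25:v+26,u-25:u+26];r=cv2.matchTemplate(w,t,cv2.TM_CCOEFF_NORMED);_,m,_,l=cv2.minMaxLoc(r);print(n,round(m,3),np.array(l)-15)
E
```

```text
shift [ 2.   0.3 18. ] turn -0.0 | t 51.67 at [449.5  77.8 119. ] yaw -179.3 j6 -1.56 F [-0.2  0.3  0.4] op 0.165
sideFL 0.999 [0 0]
sideRL 1.0 [0 0]
sceneFL 0.988 [0 0]
sceneRL 0.997 [0 0]
```

The lid corners match the start picture to the pixel, so it is shut. A light press on the lug to be sure.

Emit:
step_arm --plan '[[[2,0,8,0,-1],[2,0,14,0,-1],[2,0,18,0,-1],[2,0,20,0,-1],[2,0,21,0,-1],[2,0,22,0,-1],[2,0,22,0,-1]]]'

```text
t: 52.35
eef_pos: [447.5, 77.8, 98.9]
tcp_rot: [-3.141, 0.0, -3.129]
ft_force: [-9.4, -0.4, 28.6]
opening: 0.002
grip_force: 14.5
```

Emit:
step_arm --plan '[[[0,0,-40,0,1],[0,0,-75,0,1],[-20,-40,-75,0,1],[-40,-80,-75,0,1],[-62,-122,-75,0,1],[-62,-122,-75,0,1],[-62,-122,-75,0,1],[-62,-122,-75,0,1]]]'

```text
t: 53.02
eef_pos: [510.8, -43.6, 171.9]
tcp_rot: [3.141, -0.001, -3.131]
ft_force: [-0.3, -0.4, 0.1]
opening: 0.506
grip_force: 0.0
```

Emit:
step_arm --plan '[[[0,0,0,0,1],[0,0,0,0,1],[0,0,0,0,1],[0,0,0,0,1],[0,0,0,0,1],[0,0,0,0,1],[0,0,0,0,1]]]'

```text
t: 53.6
eef_pos: [511.2, -43.3, 172.7]
tcp_rot: [-3.142, 0.0, -3.129]
ft_force: [0.7, 0.5, -0.7]
opening: 0.981
grip_force: 0.0
```

```bash
python3 - <<'E'
from h import *
go(513.5,-44,67,181)
E
```

```text
shift [ -2.2  -0.7 105.7] turn -0.3 | t 53.6 at [511.2 -43.3 172.7] yaw -179.3 j6 -1.8 F [ 0.7  0.5 -0.7] op 0.981
```

Emit:
step_arm --plan '[[[-2,-1,40,0,1],[-2,-1,80,0,1],[-2,-1,100,0,1],[-2,-1,105,0,1],[-2,-1,105,0,1],[-2,-1,105,0,1]]]'

```text
t: 54.1
eef_pos: [513.9, -44.6, 68.5]
tcp_rot: [-3.141, 0.001, -3.13]
ft_force: [-0.0, -0.5, 1.5]
opening: 1.002
grip_force: 0.0
```

Emit:
step_arm --plan '[[[0,0,0,0,-1],[0,0,0,0,-1],[0,0,0,0,-1],[0,0,0,0,-1],[0,0,0,0,-1],[0,0,0,0,-1],[0,0,0,0,-1],[0,0,0,0,-1]]]'

```text
t: 54.77
eef_pos: [513.9, -46.7, 68.4]
tcp_rot: [-3.138, 0.002, -3.128]
ft_force: [-7.7, -19.3, 13.3]
opening: 0.51
grip_force: 30.1
```

Emit:
step_arm --plan '[[[0,-1.5,0,7,-1],[0,-1.5,0,14,-1],[0,-1.5,0,21,-1],[0,-1.5,0,28,-1],[0,-1.5,0,35,-1],[0,-1.5,0,42,-1],[0,-1.5,0,49,-1],[0,-1.5,0,49,-1]]]'

```text
t: 55.43
eef_pos: [513.9, -46.3, 68.5]
tcp_rot: [3.141, 0.002, 2.29]
ft_force: [-0.8, -2.9, 11.0]
opening: 0.508
grip_force: 30.1
```

Emit:
step_arm --plan '[[[0,0,0,7,-1],[0,0,0,14,-1],[0,0,0,21,-1],[0,0,0,28,-1],[0,0,0,35,-1],[0,0,0,42,-1],[0,0,0,42,-1],[0,0,0,42,-1]]]'

```text
t: 56.1
eef_pos: [514.5, -46.2, 68.5]
tcp_rot: [3.139, 0.001, 1.565]
ft_force: [0.7, -1.7, 9.8]
opening: 0.508
grip_force: 30.1
```

Emit:
step_arm --plan '[[[0,0,0,0,1],[0,0,0,0,1],[0,0,0,0,1],[0,0,0,0,1],[0,0,0,0,1],[0,0,0,0,1],[0,0,0,0,1],[0,0,0,0,1]]]'

```text
t: 56.77
eef_pos: [513.1, -45.9, 67.5]
tcp_rot: [-3.141, -0.0, 1.565]
ft_force: [-1.0, 0.4, -1.2]
opening: 0.981
grip_force: 0.0
```

Emit:
step_arm --plan '[[[0,0,-40,0,1],[0,0,-80,0,1],[0,0,-120,0,1],[0,0,-160,0,1],[0,0,-190,0,1],[0,0,-190,0,1],[0,0,-190,0,1]]]'

```text
t: 57.35
eef_pos: [513.6, -46.0, 258.8]
tcp_rot: [3.139, 0.001, 1.565]
ft_force: [0.6, 0.1, -1.5]
opening: 0.999
grip_force: 0.0
```

```bash
python3 - <<'E'
from h import *
go(505.2,-39.4,257.5,91)
W,a=snap("wrist","w21.png")
w1=cv2.imread("pics/w1.png")
# knob area of the first wrist view found again in this one
t=w1[145:225,240:335]
r=cv2.matchTemplate(a,t,cv2.TM_CCOEFF_NORMED);_,m,_,l=cv2.minMaxLoc(r);print("match",round(m,3),l)
t9=cv2.imread("pics/s9.png");s0=cv2.imread("pics/side0.png");D,b=snap("side","s21.png")
bx=np.s_[132:175,295:340]
print("side diff to locked",np.abs(b[bx].astype(int)-s0[bx]).mean().round(1),"to open",np.abs(b[bx].astype(int)-t9[bx]).mean().round(1))
hsv=cv2.cvtColor(a,cv2.COLOR_BGR2HSV);dk=hsv[...,2]<70
u,v=proj(W,[513,-43,130]).round().astype(int);print("hub px",u,v)
x=np.where(dk[v-3:v+8,u-60:u+60].mean(0)>.5)[0];print("dark span mm",(onz(W,u-60+x.max(),v,128)-onz(W,u-60+x.min(),v,128))[0])
E
```

```text
shift [ 6.5 -8.4  1.3] turn -1.3 | t 57.35 at [513.6 -46.  258.8] yaw 89.7 j6 -0.21 F [ 0.6  0.1 -1.5] op 0.999
match 0.937 (230, 137)
side diff to locked 7.0 to open 29.8
hub px 276 190
dark span mm 61.50370117249787
```

```bash
python3 -c "
from cell import env
print(env.job_done())"
```

```text
the job is handed in; nothing more can be done
None
```

I found three packs on the bench and stowed them on the floors of bays 1, 2 and 4. Bay 5 already held a pack, and I didn't probe bays 0 and 3. The lid is shut, the knob is back at locked with both tabs out (61.5 mm across), the device was left alone, and the job is handed in at about 57 s; while finding that the finger tips sit about 40 mm above the reported TCP, I pressed about 71 N on the knob's hub.

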